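# pH-check a batch of soap and pack it by shape

### The job

Check and pack this batch of soap. Take the pH pen from its stand and, working along the row from the robot's left to its right, touch its tip gently onto the round seal of each bar where it lies, holding it there upright for about two seconds; then put the pen back fully down in its stand. After that pack the rectangular bars in the rectangular crate and the round ones in the round basin, setting them down rather than dropping them, and leave the other things on the bench alone.

Things in the scene. Friction and masses are not known exactly. Their poses are not given: they have to be found in the camera images.
- pen_grip (a point): middle of the grip of the pH pen, an upright white tester 140 mm tall, 90 g. The grip is a block 24 mm (its x) by 32 mm (its y) by 76 mm tall; this point is 100 mm above the tip, 40 mm below the top; z up along the pen. Below it: a black collar 36 mm across (60 to 65 mm above the tip), a grey neck 18 mm across, a glass tip 12 mm across. It starts upright in its stand, collar on the rim
- pen_tip (a point): centre of the pen's flat end face (12 mm across), on the pen's axis, 100 mm below pen_grip when free; same axes. In the stand it hangs 60 mm below the mouth. The tip is sprung: pressed, it gives up to 8 mm into the pen, 1 N at first touch, 9 N at the end of its travel
- crate: origin: centre of the underside, on the bench, of the small black rectangular open crate, fixed, 180 mm (its x) by 220 mm (its y) by 60 mm high; walls and floor 5 mm. z up
- basin: origin: centre of the underside, on the bench, of the lilac round open basin, fixed, 206 mm across at the foot and 240 mm at the rim, 60 mm high; wall and floor 5 mm
- stand_mouth (a point): centre of the mouth of the pen stand: a fixed white tube on a grey round foot 84 mm across. The tube is 44 mm across outside and 28 mm inside, its rim is 72 mm above the bench and its inside reaches 66 mm down, z up. The standing pen's tip hangs 60 mm below this point
- rect1_center (a point): centre (half-way up) of the rectangular soap bar that may lie at place 1 of the row: 74 mm (its x) by 48 mm (its y) by 30 mm high, about 110 g, lying flat on the bench; z up. Place 1 is the farthest to the robot's left (+y), place 5 the farthest to its right; each place holds one bar or none
- rect1_seal (a point): centre of the pressed round seal, 22 mm across and darker, on the top face of rect1, 20 mm from the bar's middle along its own x, 15 mm above its centre
- round1_center (a point): centre (half-way up) of the round soap bar that may lie at place 1 of the row: a flat cylinder 60 mm across and 30 mm high, about 90 g, lying flat on the bench; z up. Place 1 is the farthest to the robot's left (+y), place 5 the farthest to its right; each place holds one bar or none
- round1_seal (a point): centre of the pressed round seal, 22 mm across and darker, on the top face of round1, 12 mm from the bar's middle along its own x, 15 mm above its centre
- rect2_center (a point): centre (half-way up) of the rectangular soap bar that may lie at place 2 of the row: 74 mm (its x) by 48 mm (its y) by 30 mm high, about 110 g, lying flat on the bench; z up. Place 1 is the farthest to the robot's left (+y), place 5 the farthest to its right; each place holds one bar or none
- rect2_seal (a point): centre of the pressed round seal, 22 mm across and darker, on the top face of rect2, 20 mm from the bar's middle along its own x, 15 mm above its centre
- rect3_center (a point): centre (half-way up) of the rectangular soap bar that may lie at place 3 of the row: 74 mm (its x) by 48 mm (its y) by 30 mm high, about 110 g, lying flat on the bench; z up. Place 1 is the farthest to the robot's left (+y), place 5 the farthest to its right; each place holds one bar or none
- rect3_seal (a point): centre of the pressed round seal, 22 mm across and darker, on the top face of rect3, 20 mm from the bar's middle along its own x, 15 mm above its centre
- round3_center (a point): centre (half-way up) of the round soap bar that may lie at place 3 of the row: a flat cylinder 60 mm across and 30 mm high, about 90 g, lying flat on the bench; z up. Place 1 is the farthest to the robot's left (+y), place 5 the farthest to its right; each place holds one bar or none
- round3_seal (a point): centre of the pressed round seal, 22 mm across and darker, on the top face of round3, 12 mm from the bar's middle along its own x, 15 mm above its centre
- round4_center (a point): centre (half-way up) of the round soap bar that may lie at place 4 of the row: a flat cylinder 60 mm across and 30 mm high, about 90 g, lying flat on the bench; z up. Place 1 is the farthest to the robot's left (+y), place 5 the farthest to its right; each place holds one bar or none
- round4_seal (a point): centre of the pressed round seal, 22 mm across and darker, on the top face of round4, 12 mm from the bar's middle along its own x, 15 mm above its centre
- rect5_center (a point): centre (half-way up) of the rectangular soap bar that may lie at place 5 of the row: 74 mm (its x) by 48 mm (its y) by 30 mm high, about 110 g, lying flat on the bench; z up. Place 1 is the farthest to the robot's left (+y), place 5 the farthest to its right; each place holds one bar or none
- rect5_seal (a point): centre of the pressed round seal, 22 mm across and darker, on the top face of rect5, 20 mm from the bar's middle along its own x, 15 mm above its centre
- jar: small glass jar, 34 mm across, 48 mm tall, origin under its centre; leave alone
- stamp: soap stamp standing on its brass head, 32 mm across, 60 mm tall, origin under its centre; leave alone
- mug: white mug, 76 mm across, 80 mm tall, origin under its centre; leave alone
- spray: spray bottle, 56 mm across, 160 mm tall, origin under its centre; leave alone
Things that resemble listed ones, but are neither listed nor needed, are in the scene too. Leave any black look-alike of the part that bears rect5_center alone. Leave any black look-alike of the part that bears round1_center alone.

How it is judged (in metres and radians):
On the way, in this order (a step that is already met when the one before it is completed fails the run):
1. the tip of the pen rests on the seal of rect1, if it is there, pen upright, bar still where it lies (the row is taken from the robot's left) (horizontal distance between pen_tip and rect1_seal below 0.01 m and contact force between pen and rect1 above 0.3 N and angle between the z axis of pen_tip and the z axis of rect1_seal, either way round below 0.25 rad and distance of rect1_center from where it was at the start of the episode below 0.09 m), for 1 s.
2. the tip of the pen rests on the seal of round1, if it is there, pen upright, bar still where it lies (the row is taken from the robot's left) (horizontal distance between pen_tip and round1_seal below 0.01 m and contact force between pen and round1 above 0.3 N and angle between the z axis of pen_tip and the z axis of round1_seal, either way round below 0.25 rad and distance of round1_center from where it was at the start of the episode below 0.09 m), for 1 s.
3. the tip of the pen rests on the seal of rect2, if it is there, pen upright, bar still where it lies (the row is taken from the robot's left) (horizontal distance between pen_tip and rect2_seal below 0.01 m and contact force between pen and rect2 above 0.3 N and angle between the z axis of pen_tip and the z axis of rect2_seal, either way round below 0.25 rad and distance of rect2_center from where it was at the start of the episode below 0.09 m), for 1 s.
4. the tip of the pen rests on the seal of rect3, if it is there, pen upright, bar still where it lies (the row is taken from the robot's left) (horizontal distance between pen_tip and rect3_seal below 0.01 m and contact force between pen and rect3 above 0.3 N and angle between the z axis of pen_tip and the z axis of rect3_seal, either way round below 0.25 rad and distance of rect3_center from where it was at the start of the episode below 0.09 m), for 1 s.
5. the tip of the pen rests on the seal of round3, if it is there, pen upright, bar still where it lies (the row is taken from the robot's left) (horizontal distance between pen_tip and round3_seal below 0.01 m and contact force between pen and round3 above 0.3 N and angle between the z axis of pen_tip and the z axis of round3_seal, either way round below 0.25 rad and distance of round3_center from where it was at the start of the episode below 0.09 m), for 1 s.
6. the tip of the pen rests on the seal of round4, if it is there, pen upright, bar still where it lies (the row is taken from the robot's left) (horizontal distance between pen_tip and round4_seal below 0.01 m and contact force between pen and round4 above 0.3 N and angle between the z axis of pen_tip and the z axis of round4_seal, either way round below 0.25 rad and distance of round4_center from where it was at the start of the episode below 0.09 m), for 1 s.
7. the tip of the pen rests on the seal of rect5, if it is there, pen upright, bar still where it lies (the row is taken from the robot's left) (horizontal distance between pen_tip and rect5_seal below 0.01 m and contact force between pen and rect5 above 0.3 N and angle between the z axis of pen_tip and the z axis of rect5_seal, either way round below 0.25 rad and distance of rect5_center from where it was at the start of the episode below 0.09 m), for 1 s.
8. the pen is back in its stand, let go, and no bar has been packed yet (horizontal distance between pen_tip and stand_mouth below 0.012 m and z of pen_tip in the frame of stand_mouth below -0.052 m and angle between pen_tip's own z axis and vertical below 0.12 rad and contact force between the fingers and pen below 0.05 N and distance of each of rect1_center, round1_center, rect2_center, rect3_center, round3_center, round4_center, rect5_center from where it was at the start of the episode below 0.09 m), for 0.2 s.
At the end, for the whole second after the job is handed in: The pen stands let go in its stand, collar on the rim (tip within 12 mm of the stand's axis and at least 52 mm below the mouth, tilted less than 0.12 rad). Every rectangular bar lies at rest in the crate and every round bar at rest in the basin: its centre inside the walls and below the rim (horizontal distance between pen_tip and stand_mouth below 0.012 m and z of pen_tip in the frame of stand_mouth below -0.052 m and angle between pen_tip's own z axis and vertical below 0.12 rad and contact force between the fingers and pen below 0.05 N and linear speed of each of pen, rect1, round1, rect2, rect3, round3, round4, rect5 below 0.02 m/s and x of rect1_center in the frame of crate between -0.082 and 0.082 m and y of rect1_center in the frame of crate between -0.102 and 0.102 m and z of each of rect1_center, rect2_center, rect3_center, rect5_center in the frame of crate below 0.06 m and horizontal distance between each of round1_center, round3_center, round4_center and basin below 0.095 m and z of each of round1_center, round3_center, round4_center in the frame of basin below 0.06 m and x of rect2_center in the frame of crate between -0.082 and 0.082 m and y of rect2_center in the frame of crate between -0.102 and 0.102 m and x of rect3_center in the frame of crate between -0.082 and 0.082 m and y of rect3_center in the frame of crate between -0.102 and 0.102 m and x of rect5_center in the frame of crate between -0.082 and 0.082 m and y of rect5_center in the frame of crate between -0.102 and 0.102 m); the robot touches nothing.
It fails at once if the pen presses a bar with more than 40 N (contact force between pen and rect1 above 40 N or contact force between pen and round1 above 40 N or contact force between pen and rect2 above 40 N or contact force between pen and rect3 above 40 N or contact force between pen and round3 above 40 N or contact force between pen and round4 above 40 N or contact force between pen and rect5 above 40 N).
It fails at once if a bar falls freely at more than 1.2 m/s (dropped from over 70 mm, or thrown) ((linear speed of rect1 above 1.2 m/s and contact force between the fingers and rect1 below 0.05 N) or (linear speed of round1 above 1.2 m/s and contact force between the fingers and round1 below 0.05 N) or (linear speed of rect2 above 1.2 m/s and contact force between the fingers and rect2 below 0.05 N) or (linear speed of rect3 above 1.2 m/s and contact force between the fingers and rect3 below 0.05 N) or (linear speed of round3 above 1.2 m/s and contact force between the fingers and round3 below 0.05 N) or (linear speed of round4 above 1.2 m/s and contact force between the fingers and round4 below 0.05 N) or (linear speed of rect5 above 1.2 m/s and contact force between the fingers and rect5 below 0.05 N)).
It fails at once if one of the other things on the bench is shifted more than 40 mm or knocked over ((distance of jar from where it was at the start of the episode above 0.04 m or angle between jar's own z axis and vertical above 0.5 rad) or (distance of stamp from where it was at the start of the episode above 0.04 m or angle between stamp's own z axis and vertical above 0.5 rad) or (distance of spray from where it was at the start of the episode above 0.04 m or angle between spray's own z axis and vertical above 0.5 rad) or (distance of mug from where it was at the start of the episode above 0.04 m or angle between mug's own z axis and vertical above 0.5 rad)).
Of rect1, round1 only 1 to 1 are there at a start; the rules pass over those that are not, and their reading is None.
Of rect3, round3 only 1 to 1 are there at a start; the rules pass over those that are not, and their reading is None.
Of rect2, round4, rect5 only 1 to 3 are there at a start; the rules pass over those that are not, and their reading is None.
At some moment in a run one of rect1, round1, rect2, rect3, round3, round4, rect5 may be knocked a few centimetres aside while the robot is not near it.
It also fails if it takes over 210 s, if anything falls off the work surface, if the arm or the gripper's body presses on something with over 40 N, if the wrist force passes 120 N, or if a joint passes its speed limit or range.

### The arm

A 6-joint arm with a two-finger parallel gripper is mounted at the origin on the work surface. World frame = base frame: x ahead of the robot, y to its left, z up, the work surface at z = 0. Lengths are in mm, angles in rad, forces in N, time in s.
With the tool pointing down it reaches from about 400 to 925 mm from the base axis. Payload 12.5 kg.
Tool frame: the origin (TCP) lies at the very end of the fingers, on their centre line; the grasp point (between the pads) lies 19 mm behind it (env.grip_point_offset is the distance from the TCP to the grasp point, in mm); z points along the fingers, y is the direction in which the jaws open and shut (so a half turn about z gives the same grasp; the last joint's range is limited). The gripper opens to 95 mm and grips with 3 to 60 N. Pads are 20 mm wide; open, the fingers measure 119 mm over their backs; the gripper's body (75 mm by 180 mm) begins 59 mm behind the grasp point.
Start: joints at [-0.106, 0.491, 1.559, -0, 1.092, -0.106], TCP at [625.017, 0.021, 214.661] pointing down, gripper open.
Joint ranges: [-3.1, 3.1], [-0.84, 2.19], [0.05, 2.79], [-1.13, 4.28], [0.06, 2.93], [-2.69, 2.69]. Speed limits (rad/s): [2.22, 2.22, 2.79, 3.14, 3.14, 3.14].

### API

Orientations are given as [roll, pitch, yaw] about the fixed x, y, z axes, in that order (R = Rz(yaw) Ry(pitch) Rx(roll)).
In Python, from cell import env gives the robot as it stands.
- The arm moves only by the tool drive_tool, never from a script. Its argument "commands" is a list of rows, each an object of numbers: "dx", "dy", "dz": the shift along the world's x, y, z in mm; "yaw": the turn about the world's z in degrees. In form: [{"dx": .., "dy": .., "dz": .., "yaw": ..}, ...]. A call has 1 to 5 rows; each row shifts and turns the commanded pose from where the row before left it; what a row does not reach is not made up. A row lasts 1/12 s, in which the tool goes at most 41.7 mm and 7.16 degrees, less where a joint would pass 70% of its speed; a pose out of reach is approached as far as the arm can. A call with a gripper value outside its range is refused whole. "grip" is the opening, from 0 (shut) to 1 (fully open), set as the call begins (left out, the last holds). The fingers move at their own pace and stop on an object; the grip force is fixed at half the most. Time passes only in rows, so rows that do not move let the fingers close. It gives the time, the measured TCP pose, the force and the opening at its end, in the units of the state.
- env.state(): the state, without advancing time (a new reading comes with each control period).
- env.read_camera(name): name is "scene" or "side" or "wrist"; returns the picture (400x640x3 uint8, red, green, blue); there is no depth.
- env.calibration(name): a dict with "intrinsics" (3x3 intrinsics, pixels), "dist_coeffs" ([k1, k2, p1, p2, k3] as OpenCV has them; the pictures are not rectified), "rvec" (rotation vector, rad) and "tvec" (3), from world to camera coordinates, as OpenCV has them. Camera axes: x right, y down, z forward; pixel columns grow to the right and rows downward; lengths in mm; the calibration is good to about 2 mm. A picture is of the moment at which its call begins: read the wrist's pose just before it. calibration takes no time and is no camera call; for the wrist camera it gives the pose at the moment of the call.
- env.job_done(): hands the job in, once; it reports no verdict.
Trained networks look in the newest picture that a camera, given by its name, has taken for a name from the list of things; names that differ only in an ending like _2 or _b are one class to them, and where a whole thing is asked for, a point or a joint stands for the part that bears it (a point fixed in the world has none). Each returns a list of dicts, best first, with "conf" (0 to 1); they miss things now and then, are a little off and sometimes report something else, mostly with a low value. They report only what shows in the picture. A call takes as long as a camera call. They do not tell look-alikes from the thing itself.
- env.trace(query, camera): "pixels" (400x640 bool, what is visible of it) and "pixel" ([column, row] in pixels, amid what is visible of it).
- env.place_of(query, camera): "pixel" ([column, row] in pixels: a listed point, or the origin of a listed thing).
The state is a dict: "t": time; "joints": joint angles; "qvel": joint speeds; "tau": joint torques, N m; "eef_pos": TCP position; "tcp_rot": TCP orientation; "ft_force": force on the tool from outside, world axes, zero at the start; "moment": the same for the moment, N m; "opening": opening from 0.0 (shut) to 1.0 (fully open).
Only numpy, scipy, OpenCV 4.12 (cv2) and the standard library are available. Lean on these libraries where they do the work, as an engineer would, in place of code of your own. Each camera call takes 0.05 s, during which the arm holds its last target.

## Working session

There is one attempt and no reset: what is moved stays moved. The work goes in short steps, Python scripts to look and compute and a tool call to move; the robot and the scene stay as the last step left them, time stands still between calls to the robot, and variables do not carry over. Pictures are saved under pics/ and viewed, and the job is handed in when it is done.

Besides the shell and the picture viewer there is one more tool, called after "Emit:" as name(argument=value, ...), one argument or row to a line, values as JSON. drive_tool: Moves the arm, as the interface text tells. Its arguments: {"type":"object","properties":{"commands":{"type":"array"},"grip":{"type":"number"}},"required":["commands"]}

```bash
ls; mkdir -p pics
cat > h.py <<'E'
import numpy as np, cv2
from cell import env
def snap(cam,name):
    im=env.read_camera(cam); cv2.imwrite(f'pics/{name}.png',cv2.cvtColor(im,cv2.COLOR_RGB2BGR)); return im
def ray(cam,px,cal=None):
    c=cal or env.calibration(cam)
    K=np.array(c['intrinsics'],float);d=np.array(c['dist_coeffs'],float)
    u=cv2.undistortPoints(np.array([[px]],float),K,d)[0,0]
    R,_=cv2.Rodrigues(np.array(c['rvec'],float)); t=np.array(c['tvec'],float).reshape(3)
    return -R.T@t, R.T@np.array([u[0],u[1],1.0])
def atz(cam,px,z,cal=None):
    o,d=ray(cam,px,cal); return (o+d*(z-o[2])/d[2])
def proj(cam,p,cal=None):
    c=cal or env.calibration(cam)
    return cv2.projectPoints(np.array([p],float),np.array(c['rvec'],float),np.array(c['tvec'],float),np.array(c['intrinsics'],float),np.array(c['dist_coeffs'],float))[0][0,0]
E
python3 - <<'E'
from h import *
print(env.state())
for c in ['scene','side','wrist']:
    snap(c,c+'0'); o,d=ray(c,[320,200]); print(c,o.round(),d.round(2))
E
```

```text
pics
{'t': 0.0, 'joints': array([-1.05573703e-01,  4.91594009e-01,  1.55948526e+00, -4.21876157e-05,
        1.09171228e+00, -1.05589817e-01]), 'qvel': array([ 0.0005708 ,  0.00065167, -0.00090327, -0.00129192, -0.00057813,
        0.000749  ]), 'tau': array([-9.52334158e-04, -6.12640929e+01, -2.58175153e+01,  6.92750537e-02,
        4.83079045e-02, -1.38641695e-05]), 'eef_pos': array([6.24734352e+02, 5.70738480e-02, 2.14028024e+02]), 'tcp_rot': array([-3.14039649e+00, -8.91494476e-05,  1.57083186e+00]), 'ft_force': array([ 0.56294232, -0.58566454, -0.14268198]), 'moment': array([-0.02982737,  0.05198035,  0.00121917]), 'opening': 1.0023650636012877}
scene [974. 287. 977.] [-0.4  -0.3  -0.86]
side [  40.  999. 1171.] [ 0.33 -0.65 -0.69]
wrist [624.  78. 384.] [-0.   -0.28 -0.96]
```

View pics/scene0.png

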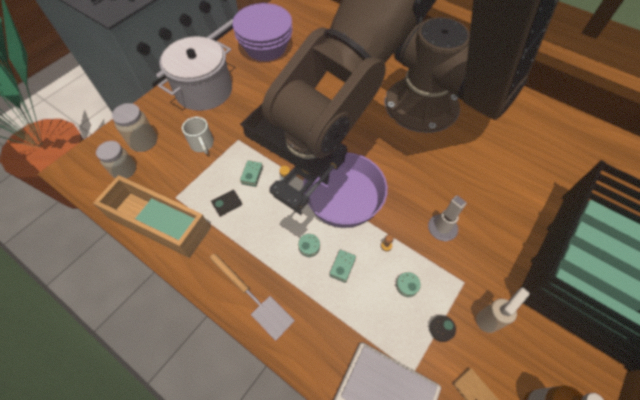

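View pics/side0.png

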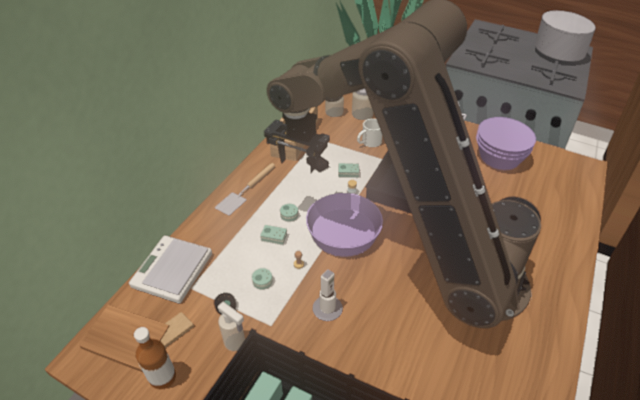

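View pics/wrist0.png

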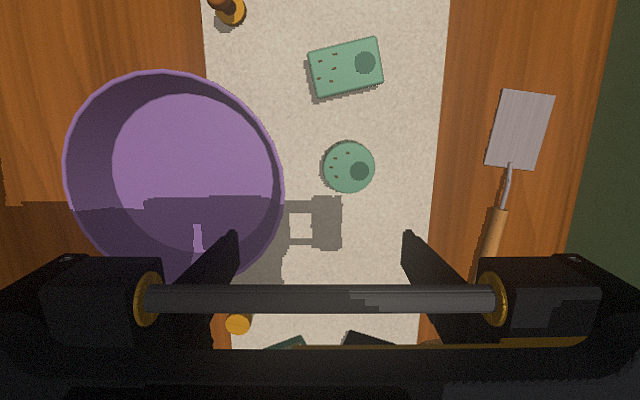

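Run:
```python
from h import *
Z=dict(pen_grip=112,stand_mouth=72,crate=0,basin=0,rect1_center=15,rect1_seal=30,round1_center=15,round1_seal=30,jar=0,stamp=0,mug=0,spray=0)
for c in ['scene','side']:
  for n,z in Z.items():
    for r in env.place_of(n,c)[:6]:
        print(c,n,round(r['conf'],2),np.round(r['pixel'],1),atz(c,r['pixel'],z)[:2].round(1))
```

```text
scene pen_grip 0.77 [452.  207.7] [384.  274.3]
scene stand_mouth 0.73 [450.1 214.2] [377.8 278.7]
scene crate 0.79 [289.4 129.6] [ 359.8 -293.5]
scene basin 0.8 [344.1 195.1] [459.6  -5.1]
scene round1_center 0.8 [441.3 328.9] [639.  405.1]
scene round1_seal 0.95 [410.  286.3] [597.6 291.1]
scene round1_seal 0.8 [446.9 323.5] [624.9 408.3]
scene jar 0.62 [285.  179.5] [ 521. -181.]
scene stamp 0.5 [383.2 246.6] [531.7 175.8]
scene mug 0.96 [202.1 139.8] [ 561.2 -492.6]
scene spray 0.97 [484.6 320.7] [551.8 484.7]
side pen_grip 0.85 [323.3 286. ] [392.  290.8]
side stand_mouth 0.92 [326.2 294.3] [386.1 285. ]
side stand_mouth 0.66 [300.8 267.7] [489.8 236.1]
side crate 0.76 [400.7 186.4] [ 381.1 -290.4]
side basin 0.78 [341.7 231.6] [473.5  -1.6]
side rect1_seal 0.17 [258.4 278.7] [595.2 297.4]
side round1_center 0.96 [261.9 279.5] [592. 286.]
side round1_center 0.81 [223.3 305.3] [640.1 411.7]
side round1_center 0.39 [265.6 228.8] [687.3 109.7]
side round1_center 0.26 [326.9 283.6] [418.9 213.7]
side round1_seal 0.64 [226.7 307.4] [620.1 420.7]
side round1_seal 0.63 [327.1 293.1] [398.9 253. ]
side round1_seal 0.62 [258.2 280.5] [592.3 303.1]
side round1_seal 0.62 [343.9 168.3] [ 585.8 -256. ]
side jar 0.59 [399.1 186.2] [ 386.5 -288.8]
side jar 0.48 [352.  193.6] [ 517.9 -178.8]
side stamp 0.57 [299.5 268.6] [521.  190.9]
side stamp 0.57 [267.9 231. ] [684.1 103. ]
side mug 0.91 [369.1 143.3] [ 577.2 -469.8]
side spray 0.6 [231.6 345.1] [556.5 498.6]
```

The scene shows green bars: round (410,286), rect (343,265), round (309,244), rect (251,172). It also shows a black rect at (227,203), a black round at (443,328), the basin at (344,190), the stand at (445,225), and the crate partly hidden behind the arm. I'll look from above at both ends.

Emit:
drive_tool(
  commands=[
    {"dx": -10,"dy": -35,"dz": 20},
    {"dx": -10,"dy": -35,"dz": 20},
    {"dx": -10,"dy": -35,"dz": 20},
    {"dx": -10,"dy": -35,"dz": 20},
    {"dx": 0,"dy": -35,"dz": 20},
  ],
)

```text
invalid input
```

Emit:
drive_tool(
  commands=[
    {"dx": -10,"dy": -35,"dz": 10},
    {"dx": -10,"dy": -35,"dz": 10},
    {"dx": -10,"dy": -35,"dz": 10},
    {"dx": -10,"dy": -35,"dz": 10},
    {"dx": 0,"dy": 0,"dz": 0},
  ],
)

```text
invalid input
```

Run:
```python
from h import *
print(env.state()['eef_pos'],env.state()['tcp_rot'])
for c in ['scene','side','wrist']: snap(c,c+'1')
```

```text
[6.24996599e+02 3.79837689e-02 2.14683864e+02] [3.14149071e+00 1.14254189e-05 1.57083343e+00]
```

View pics/wrist1.png

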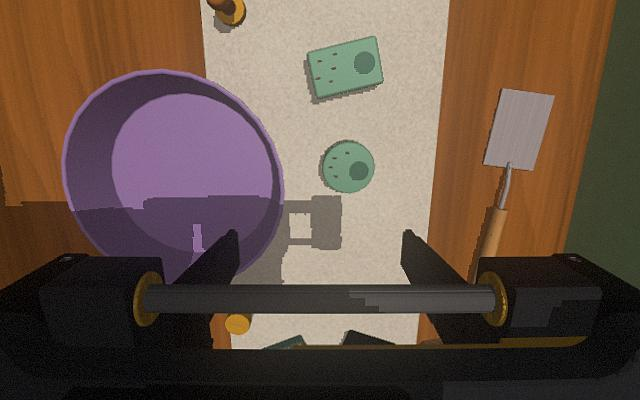

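View pics/scene1.png

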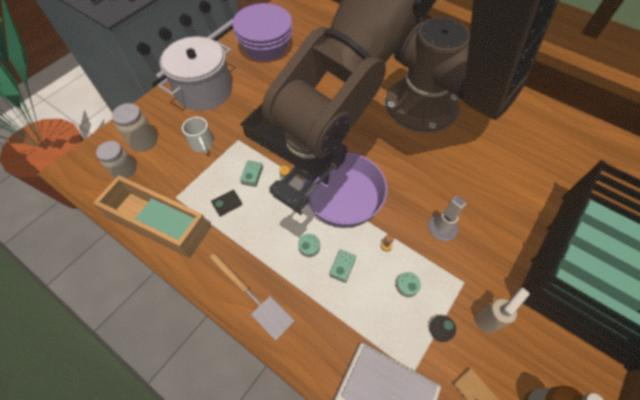

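The call was refused, perhaps because every field is needed. I'll test one row with all four.

Emit:
drive_tool(
  commands=[
    {"dx": -10,"dy": -35,"dz": 20,"yaw": 0},
    {"dx": -10,"dy": -35,"dz": 20,"yaw": 0},
    {"dx": -10,"dy": -35,"dz": 20,"yaw": 0},
    {"dx": -10,"dy": -35,"dz": 20,"yaw": 0},
    {"dx": 0,"dy": -35,"dz": 20,"yaw": 0},
  ],
)

```text
t: 1.92
eef_pos: [583.4, -176.3, 316.1]
tcp_rot: [3.142, 0.0, 1.571]
ft_force: [0.5, 0.0, -0.5]
opening: 0.998
```

Emit:
drive_tool(
  commands=[
    {"dx": -10,"dy": -35,"dz": 10,"yaw": 0},
    {"dx": -10,"dy": -35,"dz": 10,"yaw": 0},
    {"dx": -10,"dy": -35,"dz": 10,"yaw": 0},
    {"dx": -10,"dy": -35,"dz": 10,"yaw": 0},
    {"dx": 0,"dy": 0,"dz": 0,"yaw": 0},
  ],
)

```text
t: 2.33
eef_pos: [543.5, -320.5, 356.2]
tcp_rot: [3.14, 0.003, 1.566]
ft_force: [0.3, 0.4, 0.2]
opening: 1.0
```

Run:
```python
from h import *
print(env.state()['eef_pos'],env.state()['tcp_rot'])
for c in ['scene','side','wrist']: snap(c,c+'1')
```

```text
[ 543.47540538 -320.4716824   356.17489   ] [3.14008659e+00 2.69835375e-03 1.56648580e+00]
```

View pics/wrist1.png

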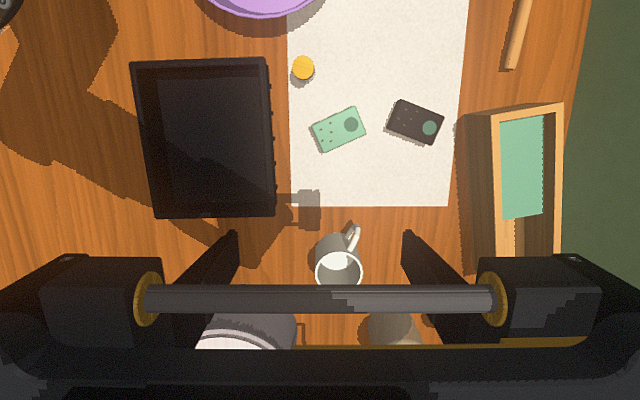

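View pics/scene1.png

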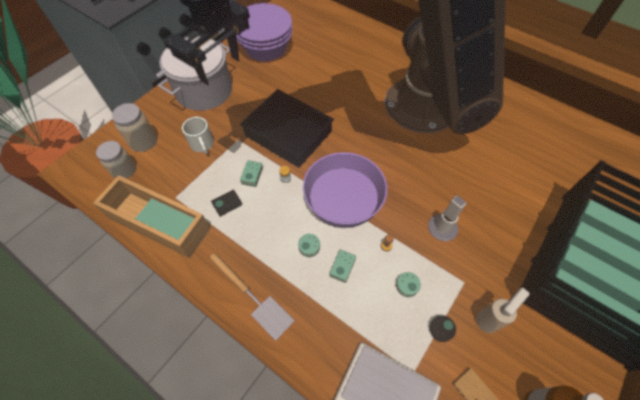

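The wrist view shows the crate at (205,138), the jar at (303,68), the green rect5 at (338,130) with its seal at (351,124), the black look-alike at (415,121) and the mug at (340,265). Place 4 is empty, so there are four bars: round1, rect2, round3 and rect5.

```bash
cat >> h.py <<'E'
ZZ=dict(pen_grip=112,stand_mouth=72,crate=0,basin=0,rect_center=15,rect_seal=30,round_center=15,round_seal=30,jar=0,stamp=0,mug=0,spray=0)
def look(cam,names,zs=None,n=5):
  cal=env.calibration(cam)
  for q in names:
    k=q.replace('1','').replace('2','').replace('3','').replace('4','').replace('5','')
    z=(zs or {}).get(q,ZZ[k])
    for r in env.place_of(q,cam)[:n]:
        print(cam,q,round(r['conf'],2),np.round(r['pixel'],1),atz(cam,r['pixel'],z,cal)[:2].round(1))
E
python3 - <<'E'
from h import *
look('wrist',['crate','basin','rect5_center','rect5_seal','jar','mug'])
look('scene',['crate','basin','rect5_center','rect5_seal','round1_center','round1_seal','jar','stamp','mug','pen_grip','stand_mouth'])
cal=env.calibration('wrist'); im=cv2.imread('pics/wrist1.png')
# crate corners rim z=60
for p in [(130,63),(265,57),(275,217),(156,219)]: print(p,atz('wrist',p,60,cal)[:2].round())
hsv=cv2.cvtColor(im,cv2.COLOR_BGR2HSV)
print(hsv[124,351],hsv[135,325],hsv[128,430],hsv[150,530])
E
```

```text
wrist crate 0.73 [219.1 143.9] [ 379.1 -291. ]
wrist rect5_center 0.93 [411.3 125.6] [ 688.2 -261.7]
wrist rect5_seal 0.74 [351.8 125.5] [ 593.2 -260.8]
wrist jar 0.79 [302.7  70.2] [ 518.2 -178.5]
wrist mug 0.59 [336.  248.8] [ 573.2 -478.6]
scene crate 0.86 [287.5 129.8] [ 364.2 -297.9]
scene crate 0.23 [385.  246.4] [528.2 179.5]
scene basin 0.67 [343.3 196. ] [463.6  -5.2]
scene basin 0.53 [254.8 171.6] [ 553.6 -273.8]
scene rect5_center 0.83 [228.1 204. ] [ 690.6 -251.9]
scene rect5_center 0.72 [450.3 218. ] [350.9 284.1]
scene rect5_center 0.66 [254.9 170.7] [ 557.4 -267.1]
scene rect5_center 0.64 [484.8 320.4] [557.3 481.7]
scene rect5_center 0.59 [345.6 198.9] [475.5  10.3]
scene rect5_seal 0.73 [215.3 205.7] [ 720.5 -268.7]
scene rect5_seal 0.23 [202.4 141.8] [ 578.9 -462.1]
scene rect5_seal 0.2 [449.8 205.8] [326.2 265.2]
scene round1_center 0.62 [406.  281.1] [585.7 275.9]
scene round1_center 0.6 [439.2 328.6] [641.4 400.7]
scene round1_center 0.2 [484.4 321.2] [559.7 481.7]
scene round1_seal 0.7 [410.5 285. ] [593.9 290.4]
scene round1_seal 0.65 [446.1 324.9] [629.  408.2]
scene jar 0.54 [287.3 179.6] [ 517.1 -175.2]
scene jar 0.31 [250.9 176.1] [ 573.2 -272.3]
scene stamp 0.71 [386.3 245.7] [524.3 181.3]
scene mug 0.68 [202.2 139.7] [ 560.7 -492.6]
scene pen_grip 0.79 [452.7 207. ] [381.  274.8]
scene stand_mouth 0.69 [447.9 214.9] [383.2 274.9]
(130, 63) [ 284. -174.]
(265, 57) [ 470. -168.]
(275, 217) [ 475. -398.]
(156, 219) [ 289. -401.]
[ 62  48 161] [ 63  52 211] [ 64  52 152] [ 67  64 195]
```

Emit:
drive_tool(
  commands=[
    {"dx": 0,"dy": 41,"dz": 0,"yaw": 0},
    {"dx": 0,"dy": 41,"dz": 0,"yaw": 0},
    {"dx": 0,"dy": 41,"dz": 0,"yaw": 0},
    {"dx": 0,"dy": 41,"dz": 0,"yaw": 0},
    {"dx": 0,"dy": 41,"dz": 0,"yaw": 0},
  ],
)

```text
t: 3.75
eef_pos: [544.6, -108.3, 354.8]
tcp_rot: [3.141, 0.0, 1.57]
ft_force: [0.8, 0.6, -0.0]
opening: 0.996
```

Emit:
drive_tool(
  commands=[
    {"dx": 0,"dy": 41,"dz": 0,"yaw": 0},
    {"dx": 0,"dy": 41,"dz": 0,"yaw": 0},
    {"dx": 0,"dy": 41,"dz": 0,"yaw": 0},
    {"dx": 0,"dy": 41,"dz": 0,"yaw": 0},
    {"dx": 0,"dy": 0,"dz": 0,"yaw": 0},
  ],
)

```text
t: 4.17
eef_pos: [544.4, 59.7, 354.9]
tcp_rot: [3.141, -0.002, 1.575]
ft_force: [-0.5, -0.1, -0.1]
opening: 0.994
```

Run:
```python
from h import *
print(env.state()['eef_pos'],env.state()['tcp_rot'])
snap('wrist','wrist2')
look('wrist',['basin','rect2_center','rect2_seal','round1_center','round1_seal','stand_mouth','pen_grip','stamp'])
```

```text
[544.44081745  59.71135566 354.93862783] [ 3.14107701e+00 -1.50490874e-03  1.57546814e+00]
wrist basin 0.96 [273.9 192.5] [466.2  -2.2]
wrist rect2_center 0.93 [388.7 120.4] [652.  118.9]
wrist rect2_seal 0.68 [403.2 118.6] [670.7 122.2]
wrist rect2_seal 0.25 [308.4  79. ] [527.3 178. ]
wrist rect2_seal 0.21 [394.6 190.9] [665.1   9. ]
wrist round1_center 0.67 [354.5   4.8] [593.5 280.6]
wrist stamp 0.57 [310.   82.7] [528.8 175.2]
```

View pics/wrist2.png

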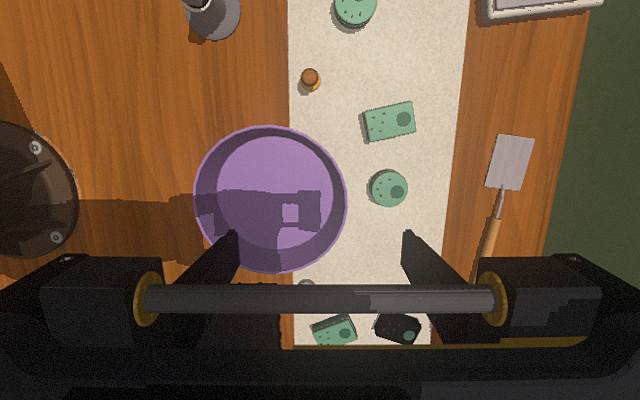

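The wrist view shows the basin at (270,195), stamp at (310,78), rect2 at (390,120) with seal (404,119), round3 at (388,188), round1 at the top (355,8) and the stand at the top left. Next I'll move to see the stand.

Emit:
drive_tool(
  commands=[
    {"dx": -25,"dy": 32,"dz": 0,"yaw": 0},
    {"dx": -25,"dy": 32,"dz": 0,"yaw": 0},
    {"dx": -25,"dy": 31,"dz": 0,"yaw": 0},
    {"dx": -25,"dy": 30,"dz": 0,"yaw": 0},
    {"dx": 0,"dy": 0,"dz": 0,"yaw": 0},
  ],
)

```text
t: 5.03
eef_pos: [441.7, 182.0, 355.2]
tcp_rot: [3.142, -0.001, 1.573]
ft_force: [-0.0, -0.3, 1.4]
opening: 1.002
```

```bash
cat >> h.py <<'E'
def seals(im,cam='wrist',cal=None,verbose=True):
    """green blobs; im RGB. returns list of dict bar/seal world pos"""
    cal=cal or env.calibration(cam)
    hsv=cv2.cvtColor(im,cv2.COLOR_RGB2HSV)
    g=((hsv[...,0]>50)&(hsv[...,0]<80)&(hsv[...,1]>35)&(hsv[...,2]>60)).astype(np.uint8)
    n,l,s,c=cv2.connectedComponentsWithStats(g)
    for i in range(1,n):
        if s[i,4]<120 or s[i,4]>12000: continue
        m=l==i; V=hsv[...,2].astype(int)
        vm=np.percentile(V[m],75)
        top=(m&(V>0.9*vm)).astype(np.uint8); 
        cs,_=cv2.findContours(m.astype(np.uint8),cv2.RETR_EXTERNAL,cv2.CHAIN_APPROX_NONE)
        dk=(m&(V<0.85*vm)).astype(np.uint8); dk=cv2.morphologyEx(dk,cv2.MORPH_OPEN,np.ones((3,3),np.uint8))
        n2,l2,s2,c2=cv2.connectedComponentsWithStats(dk)
        print('blob',c[i].round(1),'area',s[i,4],'box',s[i,:4],'Vtop',vm,'XY@30',atz(cam,c[i],30,cal)[:2].round(1))
        for j in range(1,n2):
            if s2[j,4]>25: print('   dark',c2[j].round(1),s2[j,4],s2[j,2:4],'XY@30',atz(cam,c2[j],30,cal)[:2].round(1))
E
python3 - <<'E'
from h import *
print(env.state()['eef_pos'],env.state()['tcp_rot'])
im=snap('wrist','wrist3')
look('wrist',['round1_center','round1_seal','stand_mouth','pen_grip','stamp','rect2_seal'])
seals(im)
E
```

```text
[441.65741491 181.95318369 355.23212432] [ 3.14156555e+00 -1.20045157e-03  1.57333214e+00]
wrist round1_center 0.96 [418.   94.8] [594.1 280.6]
wrist round1_center 0.59 [455.3   4. ] [638.5 406.7]
wrist round1_seal 0.73 [424.6  85.1] [598.3 293.8]
wrist stand_mouth 0.59 [280.4  94.6] [389.5 277.8]
wrist pen_grip 0.63 [277.9  93.2] [391.2 277.8]
wrist stamp 0.78 [372.3 156.7] [530.5 182.8]
wrist rect2_seal 0.84 [462.2 195.7] [675.2 124.2]
blob [421.2  92.4] area 1215 box [402  73  39  41] Vtop 172.0 XY@30 [596.2 280.2]
   dark [425.5  85.1] 178 [14 15] XY@30 [601.8 290.5]
blob [448.1 197.9] area 1190 box [425 180  47  36] Vtop 161.0 XY@30 [653.6 117.2]
   dark [460.8 196. ] 141 [13 13] XY@30 [674.1 120.2]
blob [448.6 253.3] area 476 box [432 242  30  28] Vtop 156.0 XY@30 [665.3  18.6]
   dark [451.6 259.8] 109 [12 11] XY@30 [671.9   6.3]
```

View pics/wrist3.png

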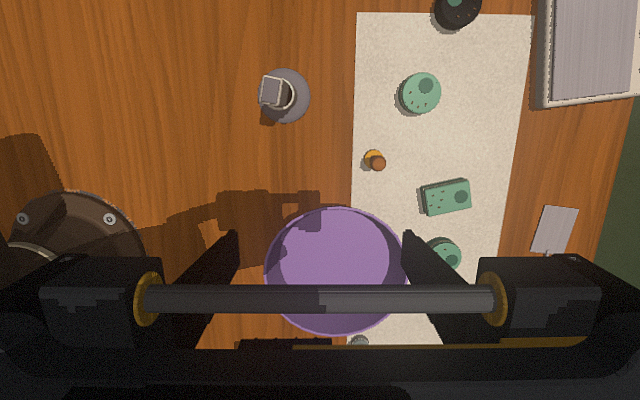

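Wrist view: pen top around (270,92), stand around (285,97), round1 (421,92), its black look-alike (458,8), rect2 (448,197). I'll move over the pen.

Emit:
drive_tool(
  commands=[
    {"dx": -25,"dy": 15,"dz": -35,"yaw": 0},
    {"dx": -25,"dy": 10,"dz": -35,"yaw": 0},
    {"dx": 0,"dy": 0,"dz": 0,"yaw": 0},
  ],
)

```text
t: 5.63
eef_pos: [393.4, 201.3, 284.3]
tcp_rot: [-3.132, 0.003, 1.57]
ft_force: [-0.2, 0.4, 0.2]
opening: 1.002
```

Run:
```python
from h import *
print(env.state()['eef_pos'],env.state()['tcp_rot'])
im=snap('wrist','wrist4')
look('wrist',['stand_mouth','pen_grip'])
cv2.imwrite('pics/wrist4c.png',cv2.resize(cv2.cvtColor(im,cv2.COLOR_RGB2BGR)[0:220,200:440],None,fx=3,fy=2.7,interpolation=cv2.INTER_CUBIC))
```

```text
[393.3760649  201.27381305 284.27307249] [-3.13150292e+00  3.02484146e-03  1.57038542e+00]
wrist stand_mouth 0.74 [315.1 107.8] [389.4 280.8]
wrist pen_grip 0.79 [314.5 107.8] [389.6 280.8]
```

View pics/wrist4c.png

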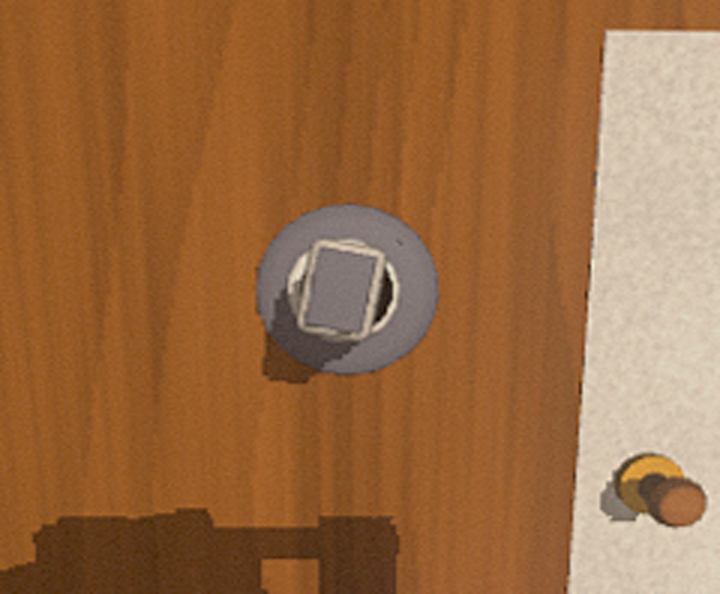

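The pen top is at about (314,107) px, its axis at world (390,281). The grip is turned about -10.5°.

Emit:
drive_tool(
  commands=[
    {"dx": -1,"dy": 30,"dz": -30,"yaw": -5},
    {"dx": -1,"dy": 30,"dz": -30,"yaw": -5.5},
    {"dx": -1,"dy": 20,"dz": -30,"yaw": 0},
    {"dx": 0,"dy": 0,"dz": -20,"yaw": 0},
    {"dx": 0,"dy": 0,"dz": 0,"yaw": 0},
  ],
)

```text
t: 6.2
eef_pos: [396.0, 281.2, 178.2]
tcp_rot: [-3.139, 0.002, 1.388]
ft_force: [-0.2, 0.2, -0.1]
opening: 1.003
```

Emit:
drive_tool(
  commands=[
    {"dx": 0,"dy": 0,"dz": 0,"yaw": 0},
  ],
)

```text
t: 6.28
eef_pos: [396.9, 281.0, 181.2]
tcp_rot: [3.141, 0.0, 1.387]
ft_force: [1.3, 0.6, -0.2]
opening: 1.001
```

Run:
```python
from h import *
s=env.state();print(s['eef_pos'],s['tcp_rot'])
im=snap('wrist','wrist5');snap('side','side5')
```

```text
[396.8967583  281.0384333  181.24124727] [3.14144366e+00 1.11334760e-04 1.38710228e+00]
```

View pics/wrist5.png

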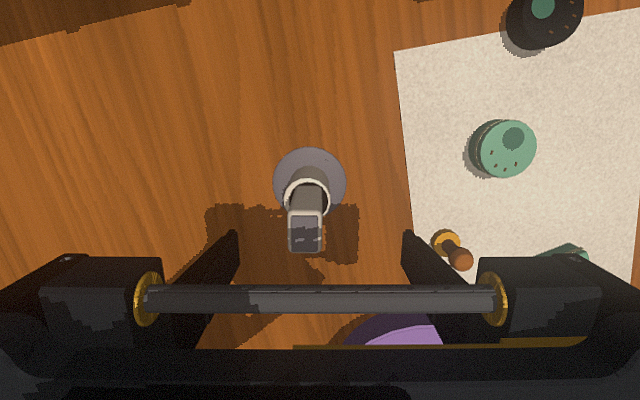

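View pics/side5.png

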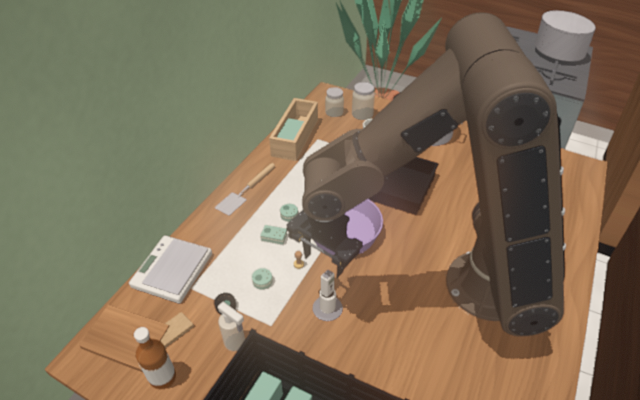

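Run:
```python
from h import *
print(atz('wrist',(305.5,233),152),proj('wrist',(390,281,152)),proj('wrist',(390,281,5)),atz('wrist',(309,183),5),atz('wrist',(306,203),72))
im=cv2.imread('pics/wrist5.png'); cv2.imwrite('pics/wrist5c.png',cv2.resize(im[140:270,230:390],None,fx=4.5,fy=4.5,interpolation=cv2.INTER_CUBIC))
```

```text
[386.62531788 280.29732258 152.        ] [310.18984494 231.18483574] [313.67356482 182.82321405] [384.81111915 281.77122438   5.        ] [383.38960047 278.39726655  72.        ]
```

View pics/wrist5c.png

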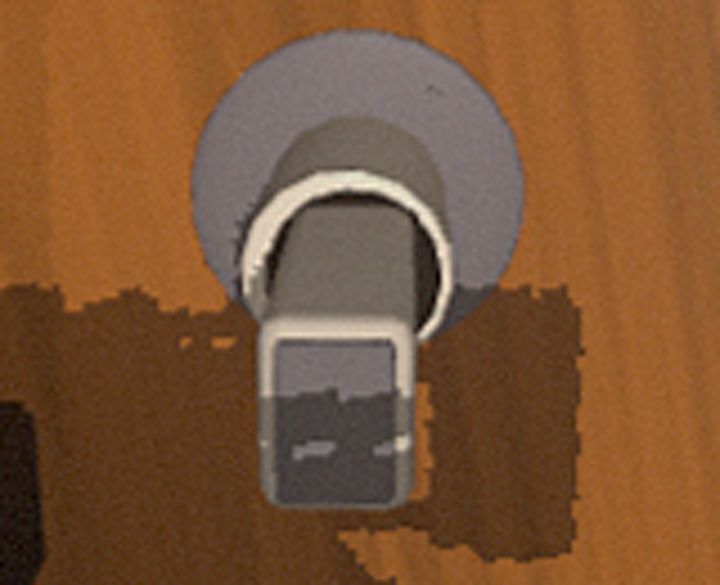

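The pen axis is now measured at about (386.5,281). I'll correct x by -10, then descend.

Emit:
drive_tool(
  commands=[
    {"dx": -10,"dy": 0,"dz": 0,"yaw": 0},
    {"dx": 0,"dy": 0,"dz": -30,"yaw": 0},
    {"dx": 0,"dy": 0,"dz": -30,"yaw": 0},
    {"dx": 0,"dy": 0,"dz": -27,"yaw": 0},
    {"dx": 0,"dy": 0,"dz": 0,"yaw": 0},
  ],
)

```text
t: 6.8
eef_pos: [384.1, 280.1, 91.5]
tcp_rot: [-3.138, 0.003, 1.387]
ft_force: [-0.1, -0.6, -0.4]
opening: 1.0
```

Emit:
drive_tool(
  commands=[
    {"dx": 0,"dy": 0,"dz": 0,"yaw": 0},
    {"dx": 0,"dy": 0,"dz": 0,"yaw": 0},
  ],
)

```text
t: 6.97
eef_pos: [386.3, 281.4, 95.5]
tcp_rot: [3.14, -0.001, 1.387]
ft_force: [0.1, 0.2, 1.3]
opening: 0.999
```

Run:
```python
from h import *
s=env.state();print(s['eef_pos'],s['tcp_rot'],s['ft_force'])
im=snap('wrist','wrist6')
```

```text
[386.27274515 281.36899586  95.51470541] [ 3.13975945e+00 -1.41159283e-03  1.38725603e+00] [0.09447036 0.15875968 1.2811411 ]
```

View pics/wrist6.png

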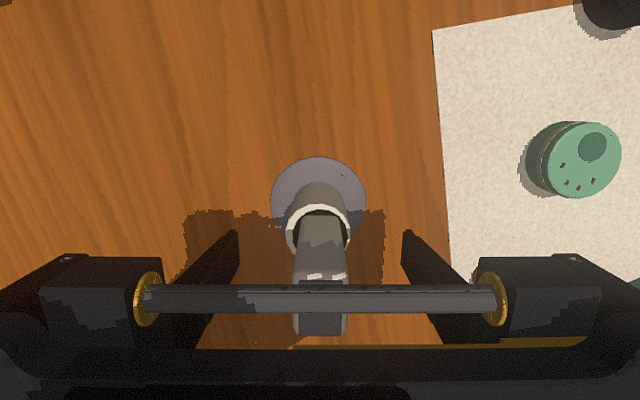

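The pen sits centred between the jaws. I'll close on it.

Emit:
drive_tool(
  commands=[
    {"dx": 0,"dy": 0,"dz": 0,"yaw": 0},
    {"dx": 0,"dy": 0,"dz": 0,"yaw": 0},
    {"dx": 0,"dy": 0,"dz": 0,"yaw": 0},
    {"dx": 0,"dy": 0,"dz": 0,"yaw": 0},
    {"dx": 0,"dy": 0,"dz": 0,"yaw": 0},
  ],
  grip=0.05,
)

```text
t: 7.43
eef_pos: [385.6, 281.1, 94.0]
tcp_rot: [3.141, -0.0, 1.388]
ft_force: [-0.1, 0.1, -0.1]
opening: 0.704
```

Emit:
drive_tool(
  commands=[
    {"dx": 0,"dy": 0,"dz": 0,"yaw": 0},
    {"dx": 0,"dy": 0,"dz": 0,"yaw": 0},
    {"dx": 0,"dy": 0,"dz": 0,"yaw": 0},
  ],
)

```text
t: 7.68
eef_pos: [385.6, 281.1, 93.7]
tcp_rot: [-3.142, 0.0, 1.388]
ft_force: [-0.1, -0.5, -0.5]
opening: 0.497
```

Run:
```python
from h import *
s=env.state();print(s['eef_pos'],s['tcp_rot'],s['ft_force'],s['opening'])
im=snap('wrist','wrist7')
```

```text
[385.5796257  281.08225107  93.66727008] [-3.14156890e+00  7.50249287e-05  1.38752695e+00] [-0.13844979 -0.49649797 -0.4830528 ] 0.49718373454783993
```

View pics/wrist7.png

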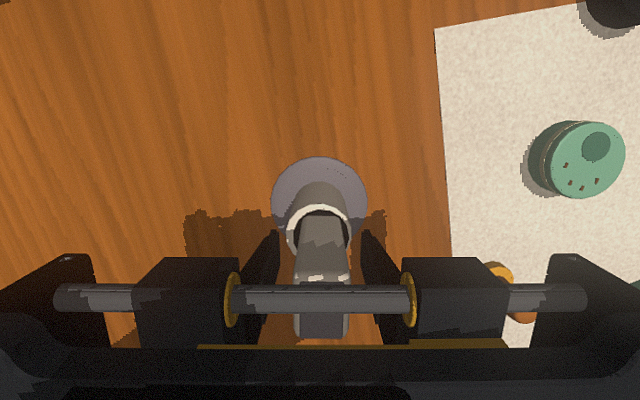

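Emit:
drive_tool(
  commands=[
    {"dx": 0,"dy": 0,"dz": 0,"yaw": 0},
    {"dx": 0,"dy": 0,"dz": 0,"yaw": 0},
    {"dx": 0,"dy": 0,"dz": 0,"yaw": 0},
    {"dx": 0,"dy": 0,"dz": 0,"yaw": 0},
    {"dx": 0,"dy": 0,"dz": 0,"yaw": 0},
  ],
)

```text
t: 8.15
eef_pos: [385.6, 281.1, 93.7]
tcp_rot: [3.142, 0.0, 1.387]
ft_force: [0.9, 0.7, -0.5]
opening: 0.252
```

Emit:
drive_tool(
  commands=[
    {"dx": 0,"dy": 0,"dz": 0,"yaw": 0},
    {"dx": 0,"dy": 0,"dz": 0,"yaw": 0},
    {"dx": 0,"dy": 0,"dz": 0,"yaw": 0},
  ],
)

```text
t: 8.4
eef_pos: [385.5, 281.1, 93.7]
tcp_rot: [-3.142, 0.0, 1.388]
ft_force: [0.4, -0.9, -1.5]
opening: 0.253
```

Emit:
drive_tool(
  commands=[
    {"dx": 0,"dy": 0,"dz": 20,"yaw": 0},
    {"dx": 0,"dy": 0,"dz": 20,"yaw": 0},
    {"dx": 0,"dy": 0,"dz": 20,"yaw": 0},
    {"dx": 0,"dy": 0,"dz": 20,"yaw": 0},
    {"dx": 0,"dy": 0,"dz": 0,"yaw": 0},
  ],
)

```text
t: 8.82
eef_pos: [386.6, 281.7, 176.7]
tcp_rot: [3.138, -0.003, 1.388]
ft_force: [-0.1, 0.5, -1.5]
opening: 0.254
```

Emit:
drive_tool(
  commands=[
    {"dx": 40,"dy": 0,"dz": 0,"yaw": 0},
    {"dx": 40,"dy": 0,"dz": 0,"yaw": 0},
    {"dx": 40,"dy": 0,"dz": 0,"yaw": 0},
    {"dx": 40,"dy": -20,"dz": 0,"yaw": 0},
    {"dx": 0,"dy": -30,"dz": 0,"yaw": 0},
  ],
)

```text
t: 9.23
eef_pos: [548.2, 232.8, 172.1]
tcp_rot: [3.139, -0.001, 1.388]
ft_force: [-0.4, -2.4, -2.6]
opening: 0.251
```

Emit:
drive_tool(
  commands=[
    {"dx": 0,"dy": -20,"dz": 0,"yaw": 0},
    {"dx": 0,"dy": 0,"dz": 0,"yaw": 0},
    {"dx": 0,"dy": 0,"dz": 0,"yaw": 0},
    {"dx": 0,"dy": 0,"dz": 0,"yaw": 0},
  ],
)

```text
t: 9.57
eef_pos: [542.7, 212.9, 173.3]
tcp_rot: [-3.141, -0.0, 1.387]
ft_force: [0.1, -0.4, -1.2]
opening: 0.249
```

Run:
```python
from h import *
s=env.state();print(s['eef_pos'],s['tcp_rot'],s['ft_force'],s['opening'])
cal=env.calibration('wrist')
im=snap('wrist','wrist8');snap('side','side8')
seals(im,cal=cal)
look('wrist',['round1_seal','rect2_seal'])
```

```text
[542.71474565 212.88023846 173.28208231] [-3.14127248e+00 -4.15050314e-06  1.38733305e+00] [ 0.11376336 -0.35101597 -1.19119479] 0.24871125164963398
blob [358.2 106.5] area 3015 box [328  75  61  64] Vtop 153.0 XY@30 [592.7 285.5]
   dark [361.3  94.7] 453 [23 26] XY@30 [597.2 295.5]
blob [438.2 244.5] area 1972 box [396 220  75  47] Vtop 140.0 XY@30 [655.9 129.1]
   dark [451.9 245.5] 310 [20 20] XY@30 [670.4 125.2]
blob [463.6 329.5] area 262 box [458 313  13  32] Vtop 135.0 XY@30 [677.2  14.3]
   dark [461.3 332.9] 79 [ 8 13] XY@30 [674.3  10. ]
wrist round1_seal 0.88 [359.5  96.5] [595.2 294.8]
wrist rect2_seal 0.93 [453.3 244.8] [672.2 126.1]
```

View pics/wrist8.png

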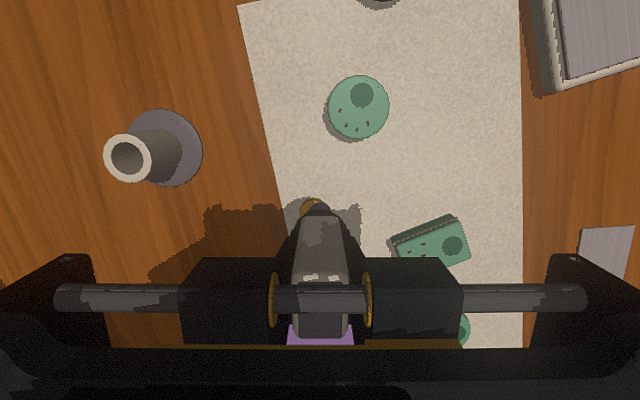

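View pics/side8.png

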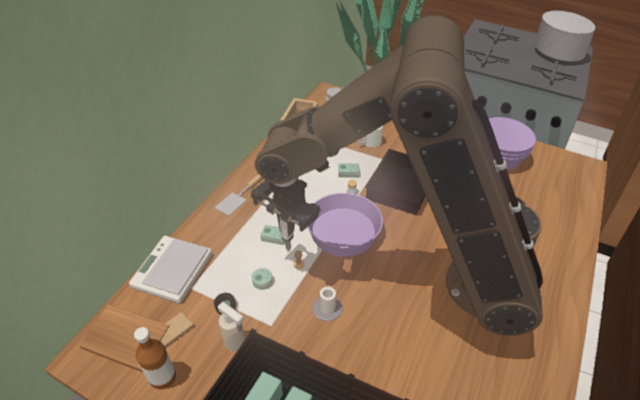

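The pen is held and the stand is empty at (130,157). The round1 seal at px (361,95) is at about (597,294), so I'll go above it.

Emit:
drive_tool(
  commands=[
    {"dx": 20,"dy": 30,"dz": 0,"yaw": 0},
    {"dx": 20,"dy": 30,"dz": 0,"yaw": 0},
    {"dx": 14,"dy": 21,"dz": -10,"yaw": 0},
    {"dx": 0,"dy": 0,"dz": -20,"yaw": 0},
    {"dx": 0,"dy": 0,"dz": -16,"yaw": 0},
  ],
)

```text
t: 10.18
eef_pos: [596.9, 295.4, 126.5]
tcp_rot: [3.141, -0.0, 1.39]
ft_force: [0.2, -0.4, -1.1]
opening: 0.252
```

Emit:
drive_tool(
  commands=[
    {"dx": 0,"dy": 0,"dz": 0,"yaw": 0},
    {"dx": 0,"dy": 0,"dz": 0,"yaw": 0},
    {"dx": 0,"dy": 0,"dz": 0,"yaw": 0},
    {"dx": 0,"dy": 0,"dz": 0,"yaw": 0},
  ],
)

```text
t: 10.52
eef_pos: [597.3, 293.6, 129.1]
tcp_rot: [3.14, -0.001, 1.387]
ft_force: [0.2, 0.6, -0.7]
opening: 0.25
```

```bash
python3 - <<'E'
from h import *
s=env.state();print(s['eef_pos'],s['tcp_rot'],s['ft_force'],s['opening'])
for c in ['wrist','scene','side']:
    im=snap(c,c+'9'); p=proj(c,(597,294,35)).astype(int); print(c,p)
    x0,y0=max(p[0]-60,0),max(p[1]-60,0)
    if c!='wrist': cv2.imwrite(f'pics/{c}9c.png',cv2.resize(cv2.cvtColor(im,cv2.COLOR_RGB2BGR)[y0:y0+100,x0:x0+120],None,fx=5,fy=5,interpolation=cv2.INTER_CUBIC))
E
python3 -c "
import cv2,numpy as np
a=cv2.imread('pics/scene9c.png');b=cv2.imread('pics/side9c.png');h=min(a.shape[0],b.shape[0])
cv2.imwrite('pics/j9.png',cv2.resize(np.hstack([a[:h],b[:h]]),(800,int(h*800/(a.shape[1]+b.shape[1])))))"
```

```text
[597.31017806 293.6336865  129.11989241] [ 3.13978677e+00 -1.03715431e-03  1.38748627e+00] [ 0.18168404  0.61820034 -0.73957135] 0.2502332103689601
wrist [319 202]
scene [411 286]
side [258 276]
```

View pics/wrist9.png

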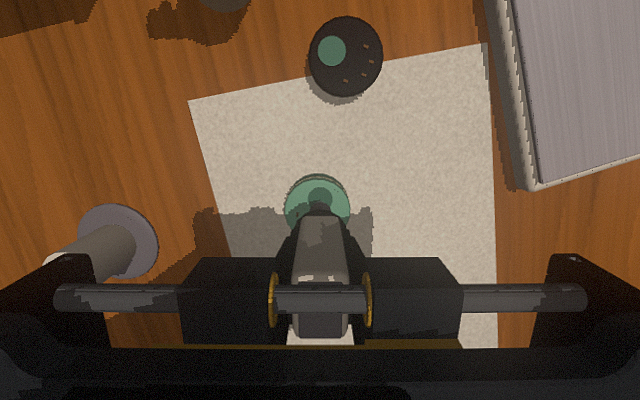

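View pics/j9.png

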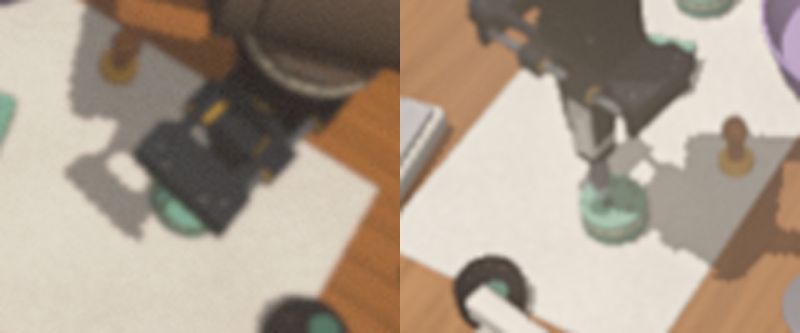

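The tip is above the dark seal in the wrist view (319,196) and in the side view. I'll lower it gently.

Emit:
drive_tool(
  commands=[
    {"dx": 0,"dy": 0,"dz": -5,"yaw": 0},
    {"dx": 0,"dy": 0,"dz": -5,"yaw": 0},
    {"dx": 0,"dy": 0,"dz": -4,"yaw": 0},
    {"dx": 0,"dy": 0,"dz": -3,"yaw": 0},
    {"dx": 0,"dy": 0,"dz": -2,"yaw": 0},
  ],
)

```text
t: 11.08
eef_pos: [596.7, 293.3, 108.2]
tcp_rot: [-3.141, 0.0, 1.388]
ft_force: [-1.4, -1.1, 3.9]
opening: 0.251
```

Emit:
drive_tool(
  commands=[
    {"dx": 0,"dy": 0,"dz": 0,"yaw": 0},
    {"dx": 0,"dy": 0,"dz": 0,"yaw": 0},
    {"dx": 0,"dy": 0,"dz": 0,"yaw": 0},
    {"dx": 0,"dy": 0,"dz": 0,"yaw": 0},
    {"dx": 0,"dy": 0,"dz": 0,"yaw": 0},
  ],
)

```text
t: 11.5
eef_pos: [596.7, 293.4, 108.9]
tcp_rot: [-3.141, 0.0, 1.388]
ft_force: [-2.7, -0.7, 3.3]
opening: 0.253
```

Contact is at about 4 N. I'll hold there.

Emit:
drive_tool(
  commands=[
    {"dx": 0,"dy": 0,"dz": 0,"yaw": 0},
    {"dx": 0,"dy": 0,"dz": 0,"yaw": 0},
    {"dx": 0,"dy": 0,"dz": 0,"yaw": 0},
    {"dx": 0,"dy": 0,"dz": 0,"yaw": 0},
    {"dx": 0,"dy": 0,"dz": 0,"yaw": 0},
  ],
)

```text
t: 11.92
eef_pos: [596.8, 293.4, 108.7]
tcp_rot: [-3.142, 0.0, 1.388]
ft_force: [-2.9, -1.6, 2.3]
opening: 0.253
```

Emit:
drive_tool(
  commands=[
    {"dx": 0,"dy": 0,"dz": 0,"yaw": 0},
    {"dx": 0,"dy": 0,"dz": 0,"yaw": 0},
    {"dx": 0,"dy": 0,"dz": 0,"yaw": 0},
    {"dx": 0,"dy": 0,"dz": 0,"yaw": 0},
    {"dx": 0,"dy": 0,"dz": 0,"yaw": 0},
  ],
)

```text
t: 12.33
eef_pos: [596.9, 293.4, 108.7]
tcp_rot: [3.142, 0.0, 1.388]
ft_force: [-2.9, -1.8, 3.0]
opening: 0.254
```

Emit:
drive_tool(
  commands=[
    {"dx": 0,"dy": 0,"dz": 0,"yaw": 0},
    {"dx": 0,"dy": 0,"dz": 0,"yaw": 0},
    {"dx": 0,"dy": 0,"dz": 0,"yaw": 0},
    {"dx": 0,"dy": 0,"dz": 0,"yaw": 0},
    {"dx": 0,"dy": 0,"dz": 0,"yaw": 0},
  ],
)

```text
t: 12.75
eef_pos: [596.9, 293.5, 108.7]
tcp_rot: [3.141, -0.0, 1.388]
ft_force: [-2.2, -1.2, 3.3]
opening: 0.252
```

Run:
```python
from h import *
s=env.state();print(s['eef_pos'],s['ft_force'])
ims=[]
for c in ['wrist','side']:
    im=snap(c,c+'10'); p=proj(c,(597,294,35)).astype(int)
    ims.append(cv2.resize(cv2.cvtColor(im,cv2.COLOR_RGB2BGR)[p[1]-60:p[1]+40,p[0]-50:p[0]+50],(400,400),interpolation=cv2.INTER_CUBIC))
cv2.imwrite('pics/j10.png',np.hstack(ims))
```

```text
[596.85807303 293.46144215 108.73195973] [-2.22944429 -1.24706272  3.30675604]
```

View pics/j10.png

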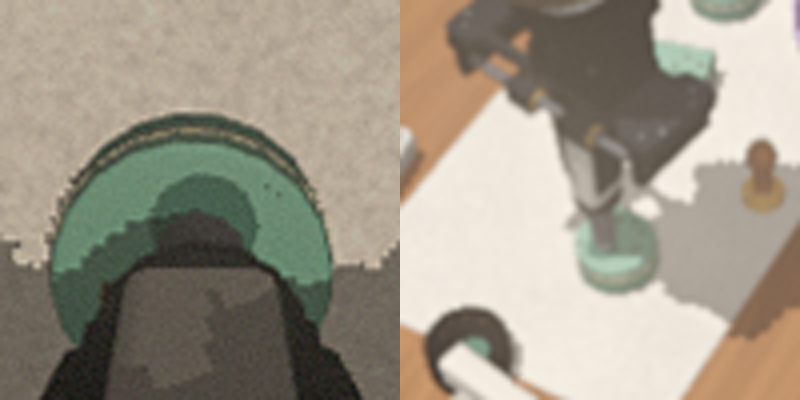

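Tip on the seal, pressing about 4 N and held over 1.5 s. On to rect2, seal at about (672,125).

Emit:
drive_tool(
  commands=[
    {"dx": 0,"dy": 0,"dz": 15,"yaw": 0},
    {"dx": 0,"dy": 0,"dz": 30,"yaw": 0},
    {"dx": 15,"dy": -35,"dz": 10,"yaw": 0},
    {"dx": 15,"dy": -35,"dz": 0,"yaw": 0},
    {"dx": 15,"dy": -35,"dz": 0,"yaw": 0},
  ],
)

```text
t: 13.27
eef_pos: [642.9, 187.9, 164.7]
tcp_rot: [3.139, -0.001, 1.389]
ft_force: [1.7, 0.1, -1.9]
opening: 0.252
```

Emit:
drive_tool(
  commands=[
    {"dx": 15,"dy": -35,"dz": 0,"yaw": 0},
    {"dx": 15,"dy": -25,"dz": -10,"yaw": 0},
    {"dx": 0,"dy": 0,"dz": -15,"yaw": 0},
    {"dx": 0,"dy": 0,"dz": -10,"yaw": 0},
    {"dx": 0,"dy": 0,"dz": 0,"yaw": 0},
  ],
)

```text
t: 13.68
eef_pos: [671.0, 128.4, 126.1]
tcp_rot: [-3.138, 0.001, 1.387]
ft_force: [-1.2, 0.3, -0.7]
opening: 0.251
```

Emit:
drive_tool(
  commands=[
    {"dx": 0,"dy": 0,"dz": 0,"yaw": 0},
    {"dx": 0,"dy": 0,"dz": 0,"yaw": 0},
    {"dx": 0,"dy": 0,"dz": 0,"yaw": 0},
  ],
)

```text
t: 13.93
eef_pos: [672.0, 129.5, 129.6]
tcp_rot: [3.14, -0.0, 1.389]
ft_force: [0.1, -0.3, -1.5]
opening: 0.254
```

```bash
cat >> h.py <<'E'
def touchview(tag,x,y):
    s=env.state();print(s['eef_pos'],s['ft_force'],s['tcp_rot'])
    ims=[]
    for c in ['wrist','side']:
        cal=env.calibration(c)
        im=snap(c,c+tag); p=proj(c,(x,y,30),cal).astype(int)
        a=cv2.cvtColor(im,cv2.COLOR_RGB2BGR)
        x0=max(p[0]-50,0);y0=max(p[1]-60,0)
        ims.append(cv2.resize(a[y0:y0+100,x0:x0+100],(400,400),interpolation=cv2.INTER_CUBIC))
        print(c,'seal expected in crop',(p[0]-x0)*4,(p[1]-y0)*4)
        if c=='wrist': seals(im,cal=cal)
    cv2.imwrite(f'pics/j{tag}.png',np.hstack(ims))
E
python3 -c "
from h import *
touchview('11',672,125)
look('wrist',['rect2_seal','round3_seal'])"
```

```text
[672.00084777 129.45659507 129.60937632] [ 0.09496972 -0.25562804 -1.46472854] [ 3.14015878e+00 -4.15169275e-04  1.38883868e+00]
wrist seal expected in crop 200 240
blob [185.3  31.9] area 4364 box [147   0  77  71] Vtop 142.0 XY@30 [593.9 282.8]
   dark [185.1  13.4] 698 [29 29] XY@30 [597.4 295.4]
blob [294.9 207.2] area 2785 box [253 175  93  75] Vtop 139.0 XY@30 [648.7 127.8]
   dark [321.6 198.8] 147 [22 13] XY@30 [673.5 131. ]
   dark [280.7 222.8] 1072 [53 46] XY@30 [633.2 115.7]
side seal expected in crop 200 240
wrist rect2_seal 0.72 [321.8 206.5] [672.3 123.8]
```

View pics/j11.png

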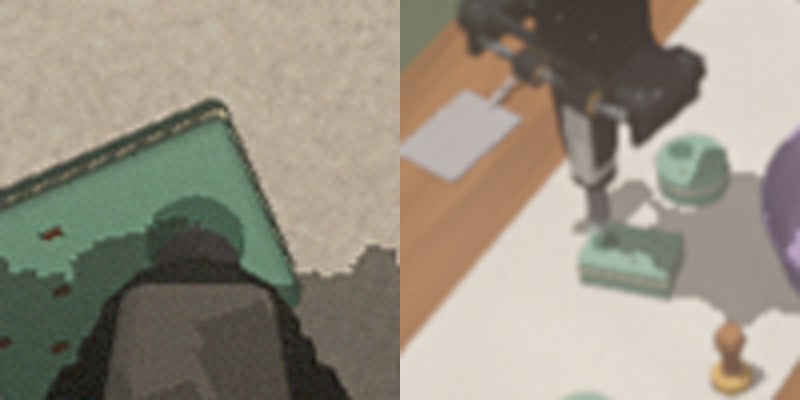

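View pics/wrist11.png

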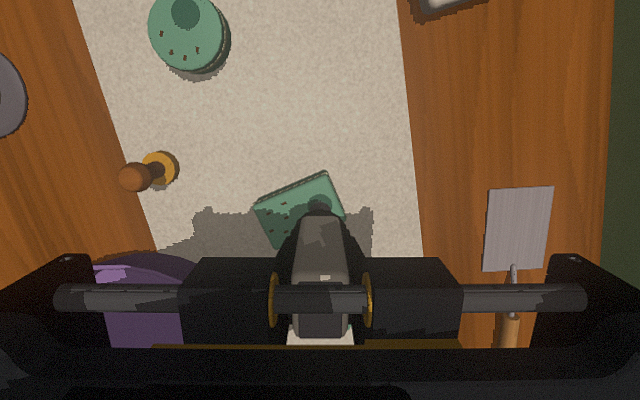

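Seal refined to about (671,125). TCP is at y 129.5, so I'll shift -3 and go down.

Emit:
drive_tool(
  commands=[
    {"dx": 0,"dy": -3,"dz": -5,"yaw": 0},
    {"dx": 0,"dy": 0,"dz": -5,"yaw": 0},
    {"dx": 0,"dy": 0,"dz": -4,"yaw": 0},
    {"dx": 0,"dy": 0,"dz": -3,"yaw": 0},
    {"dx": 0,"dy": 0,"dz": -2.5,"yaw": 0},
  ],
)

```text
t: 14.55
eef_pos: [671.6, 125.3, 108.7]
tcp_rot: [-3.141, 0.0, 1.387]
ft_force: [-1.6, -0.4, 3.1]
opening: 0.253
```

Emit:
drive_tool(
  commands=[
    {"dx": 0,"dy": 0,"dz": 0,"yaw": 0},
    {"dx": 0,"dy": 0,"dz": 0,"yaw": 0},
    {"dx": 0,"dy": 0,"dz": 0,"yaw": 0},
    {"dx": 0,"dy": 0,"dz": 0,"yaw": 0},
    {"dx": 0,"dy": 0,"dz": 0,"yaw": 0},
  ],
)

```text
t: 14.97
eef_pos: [671.8, 125.4, 109.4]
tcp_rot: [3.142, 0.0, 1.388]
ft_force: [-2.5, -1.2, 2.3]
opening: 0.251
```

Emit:
drive_tool(
  commands=[
    {"dx": 0,"dy": 0,"dz": 0,"yaw": 0},
    {"dx": 0,"dy": 0,"dz": 0,"yaw": 0},
    {"dx": 0,"dy": 0,"dz": 0,"yaw": 0},
    {"dx": 0,"dy": 0,"dz": 0,"yaw": 0},
    {"dx": 0,"dy": 0,"dz": 0,"yaw": 0},
  ],
)

```text
t: 15.38
eef_pos: [671.9, 125.5, 109.2]
tcp_rot: [3.142, 0.0, 1.388]
ft_force: [-3.2, -0.9, 3.0]
opening: 0.251
```

```bash
python3 -c "
from h import *
touchview('12',671,125)"
```

```text
[671.85958685 125.48300966 109.21512887] [-3.15422609 -0.93747312  3.03667361] [3.14151418e+00 1.90391727e-05 1.38760593e+00]
wrist seal expected in crop 200 240
blob [173.2  26.3] area 4144 box [131   0  84  62] Vtop 139.0 XY@30 [593.1 278.4]
   dark [172.4   6.5] 402 [31 17] XY@30 [596.3 290.8]
blob [291.7 209.7] area 3168 box [247 175 101  80] Vtop 137.0 XY@30 [648.2 128.1]
   dark [280.6 223.2] 1446 [85 59] XY@30 [636.7 118.2]
blob [332.9 338.9] area 347 box [303 325  50  20] Vtop 128.5 XY@30 [659.7  -3.8]
   dark [313.6 340.8] 81 [18  5] XY@30 [641.4  -2.6]
side seal expected in crop 200 240
```

View pics/j12.png

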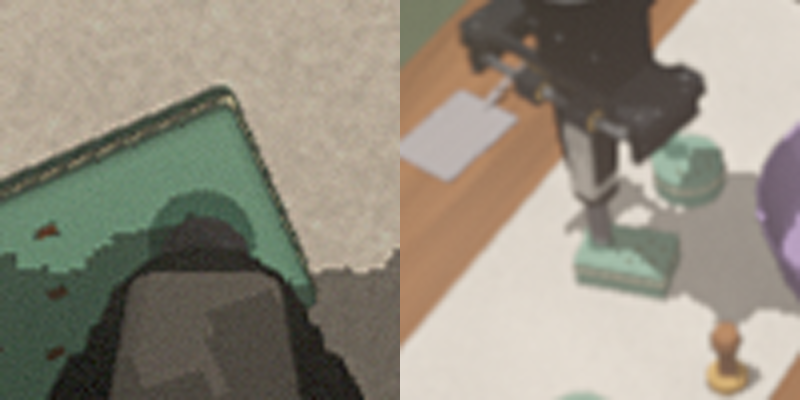

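Tip on the rect2 seal. Finish the hold, then move towards round3 (seal about (668,9)).

Emit:
drive_tool(
  commands=[
    {"dx": 0,"dy": 0,"dz": 0,"yaw": 0},
    {"dx": 0,"dy": 0,"dz": 0,"yaw": 0},
    {"dx": 0,"dy": 0,"dz": 0,"yaw": 0},
    {"dx": 0,"dy": 0,"dz": 0,"yaw": 0},
    {"dx": 0,"dy": 0,"dz": 0,"yaw": 0},
  ],
)

```text
t: 15.9
eef_pos: [671.9, 125.4, 109.2]
tcp_rot: [3.142, 0.0, 1.387]
ft_force: [-2.0, -1.2, 3.4]
opening: 0.253
```

Emit:
drive_tool(
  commands=[
    {"dx": 0,"dy": 0,"dz": 0,"yaw": 0},
    {"dx": 0,"dy": 0,"dz": 0,"yaw": 0},
    {"dx": 0,"dy": 0,"dz": 0,"yaw": 0},
    {"dx": 0,"dy": 0,"dz": 15,"yaw": 0},
    {"dx": 0,"dy": 0,"dz": 30,"yaw": 0},
  ],
)

```text
t: 16.32
eef_pos: [670.7, 125.4, 151.1]
tcp_rot: [-3.136, 0.001, 1.387]
ft_force: [-0.1, 0.1, -1.4]
opening: 0.255
```

Emit:
drive_tool(
  commands=[
    {"dx": -4,"dy": -35,"dz": 10,"yaw": 0},
    {"dx": 0,"dy": -35,"dz": 0,"yaw": 0},
    {"dx": 0,"dy": -30,"dz": -5,"yaw": 0},
    {"dx": 0,"dy": 0,"dz": -5,"yaw": 0},
    {"dx": 0,"dy": 0,"dz": -15,"yaw": 0},
  ],
)

```text
t: 16.73
eef_pos: [669.1, 23.8, 140.5]
tcp_rot: [3.138, -0.001, 1.385]
ft_force: [0.6, -0.2, -2.0]
opening: 0.254
```

Emit:
drive_tool(
  commands=[
    {"dx": 0,"dy": 0,"dz": 0,"yaw": 0},
    {"dx": 0,"dy": 0,"dz": 0,"yaw": 0},
    {"dx": 0,"dy": 0,"dz": 0,"yaw": 0},
  ],
)

```text
t: 16.98
eef_pos: [668.2, 26.0, 139.5]
tcp_rot: [3.141, -0.0, 1.388]
ft_force: [0.3, 0.2, -0.8]
opening: 0.249
```

```bash
python3 -c "
from h import *
touchview('13',668,9)
look('wrist',['round3_center','round3_seal'])"
```

```text
[668.18177538  25.97713305 139.46182497] [ 0.34776826  0.19062935 -0.81985292] [ 3.14111299e+00 -1.52608857e-04  1.38807397e+00]
wrist seal expected in crop 200 240
blob [281.   93.5] area 4951 box [231  50  99  87] Vtop 153.0 XY@30 [652.3 121.3]
   dark [301.4  84.4] 578 [26 28] XY@30 [670.6 125.2]
blob [307.  201.1] area 1667 box [280 180  63  53] Vtop 146.0 XY@30 [655.6  25.2]
   dark [295.8 213.7] 470 [37 33] XY@30 [643.   15.1]
   dark [331.6 207.6] 43 [ 8 10] XY@30 [676.7  14.9]
side seal expected in crop 200 240
wrist round3_center 0.88 [310.  207.3] [655.9  14.2]
wrist round3_center 0.68 [284.1  92.5] [653.7 122.6]
wrist round3_seal 0.93 [324.  209.7] [669.5  14. ]
```

View pics/j13.png

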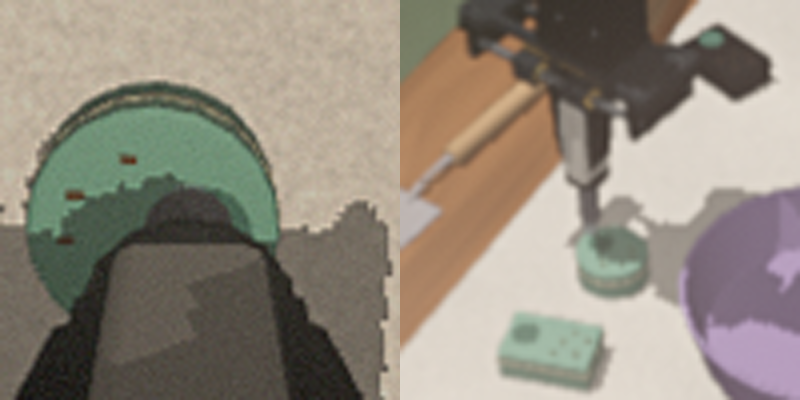

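View pics/wrist13.png

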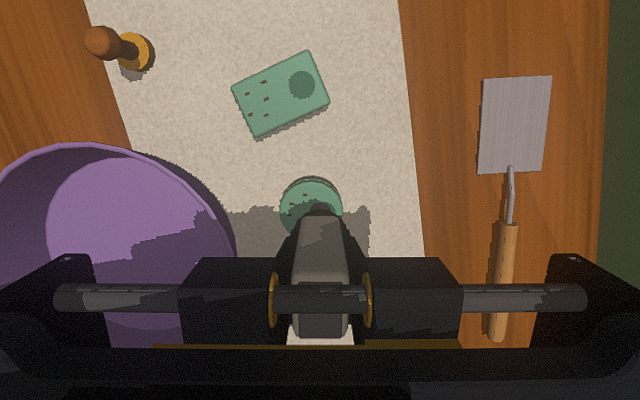

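Round3 seal refined to about (669.5,12). Shift by (+1,-13), then down.

Emit:
drive_tool(
  commands=[
    {"dx": 1,"dy": -8,"dz": 0,"yaw": 0},
    {"dx": 0,"dy": -5,"dz": -6,"yaw": 0},
    {"dx": 0,"dy": 0,"dz": -5,"yaw": 0},
    {"dx": 0,"dy": 0,"dz": 0,"yaw": 0},
    {"dx": 0,"dy": 0,"dz": 0,"yaw": 0},
  ],
)

```text
t: 17.6
eef_pos: [668.6, 12.3, 127.6]
tcp_rot: [-3.141, 0.0, 1.387]
ft_force: [0.5, -0.5, -0.8]
opening: 0.253
```

Emit:
drive_tool(
  commands=[
    {"dx": 0,"dy": 0,"dz": -5,"yaw": 0},
    {"dx": 0,"dy": 0,"dz": -5,"yaw": 0},
    {"dx": 0,"dy": 0,"dz": -4,"yaw": 0},
    {"dx": 0,"dy": 0,"dz": -2,"yaw": 0},
    {"dx": 0,"dy": 0,"dz": -2,"yaw": 0},
  ],
)

```text
t: 18.02
eef_pos: [668.6, 12.6, 109.8]
tcp_rot: [-3.141, 0.0, 1.388]
ft_force: [-2.1, 0.3, 2.0]
opening: 0.25
```

Emit:
drive_tool(
  commands=[
    {"dx": 0,"dy": 0,"dz": 0,"yaw": 0},
    {"dx": 0,"dy": 0,"dz": 0,"yaw": 0},
    {"dx": 0,"dy": 0,"dz": 0,"yaw": 0},
    {"dx": 0,"dy": 0,"dz": 0,"yaw": 0},
  ],
)

```text
t: 18.35
eef_pos: [668.9, 12.5, 110.5]
tcp_rot: [3.141, -0.0, 1.388]
ft_force: [-2.4, 0.5, 1.2]
opening: 0.252
```

```bash
python3 -c "
from h import *
touchview('14',669.5,12)"
```

```text
[668.88007018  12.47689899 110.48196387] [-2.38916197  0.4744759   1.19497184] [ 3.14127718e+00 -6.31301561e-05  1.38750252e+00]
wrist seal expected in crop 200 240
blob [271.8  73.1] area 6439 box [215  23 112 100] Vtop 152.0 XY@30 [652.5 121.2]
   dark [294.8  62.7] 749 [29 33] XY@30 [670.7 125.2]
blob [302.2 198.2] area 2487 box [271 172  71  64] Vtop 145.0 XY@30 [655.6  22.9]
   dark [299.2 213.9] 593 [59 38] XY@30 [650.4  10. ]
side seal expected in crop 200 240
```

View pics/j14.png

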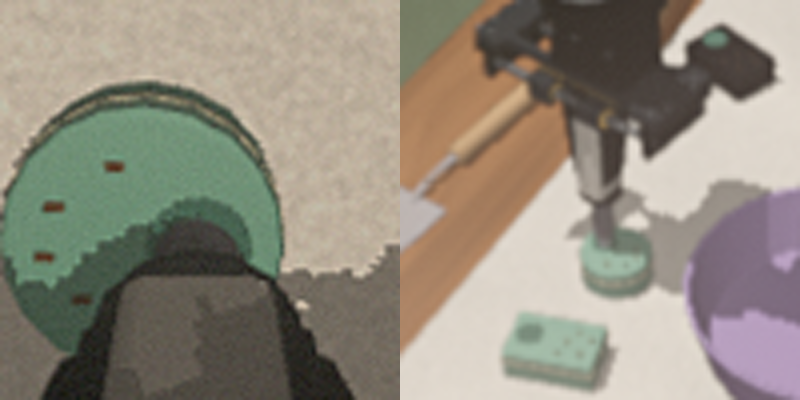

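On the round3 seal. I'll press 1 mm more, hold, then head for rect5 (seal about (593,-261)).

Emit:
drive_tool(
  commands=[
    {"dx": 0,"dy": 0,"dz": -1,"yaw": 0},
    {"dx": 0,"dy": 0,"dz": 0,"yaw": 0},
    {"dx": 0,"dy": 0,"dz": 0,"yaw": 0},
    {"dx": 0,"dy": 0,"dz": 0,"yaw": 0},
    {"dx": 0,"dy": 0,"dz": 0,"yaw": 0},
  ],
)

```text
t: 18.87
eef_pos: [668.9, 12.5, 109.3]
tcp_rot: [3.141, -0.0, 1.388]
ft_force: [-1.9, 0.6, 2.7]
opening: 0.253
```

Emit:
drive_tool(
  commands=[
    {"dx": 0,"dy": 0,"dz": 0,"yaw": 0},
    {"dx": 0,"dy": 0,"dz": 0,"yaw": 0},
    {"dx": 0,"dy": 0,"dz": 0,"yaw": 0},
    {"dx": 0,"dy": 0,"dz": 0,"yaw": 0},
    {"dx": 0,"dy": 0,"dz": 0,"yaw": 0},
  ],
)

```text
t: 19.28
eef_pos: [668.9, 12.4, 109.3]
tcp_rot: [3.141, -0.0, 1.387]
ft_force: [-1.7, 0.5, 1.2]
opening: 0.251
```

Emit:
drive_tool(
  commands=[
    {"dx": 0,"dy": 0,"dz": 0,"yaw": 0},
    {"dx": 0,"dy": 0,"dz": 0,"yaw": 0},
    {"dx": 0,"dy": 0,"dz": 0,"yaw": 0},
    {"dx": 0,"dy": 0,"dz": 0,"yaw": 0},
    {"dx": 0,"dy": 0,"dz": 0,"yaw": 0},
  ],
)

```text
t: 19.7
eef_pos: [668.9, 12.5, 109.3]
tcp_rot: [3.141, -0.0, 1.388]
ft_force: [-0.1, 1.2, 2.4]
opening: 0.256
```

Emit:
drive_tool(
  commands=[
    {"dx": 0,"dy": 0,"dz": 0,"yaw": 0},
    {"dx": 0,"dy": 0,"dz": 0,"yaw": 0},
    {"dx": 0,"dy": 0,"dz": 0,"yaw": 0},
    {"dx": 0,"dy": 0,"dz": 15,"yaw": 0},
    {"dx": 0,"dy": 0,"dz": 35,"yaw": 0},
  ],
)

```text
t: 20.12
eef_pos: [666.9, 12.4, 155.2]
tcp_rot: [-3.134, 0.001, 1.387]
ft_force: [-0.3, 0.5, -1.0]
opening: 0.252
```

Emit:
drive_tool(
  commands=[
    {"dx": -10,"dy": -35,"dz": 15,"yaw": 0},
    {"dx": -10,"dy": -35,"dz": 0,"yaw": 0},
    {"dx": -10,"dy": -35,"dz": 0,"yaw": 0},
    {"dx": -10,"dy": -35,"dz": 0,"yaw": 0},
    {"dx": -10,"dy": -35,"dz": 0,"yaw": 0},
  ],
)

```text
t: 20.53
eef_pos: [618.1, -164.1, 174.0]
tcp_rot: [3.142, 0.0, 1.388]
ft_force: [0.9, -0.1, -1.1]
opening: 0.248
```

Emit:
drive_tool(
  commands=[
    {"dx": -10,"dy": -30,"dz": -5,"yaw": 0},
    {"dx": -10,"dy": -30,"dz": -10,"yaw": 0},
    {"dx": -6,"dy": -20,"dz": -15,"yaw": 0},
    {"dx": 0,"dy": 0,"dz": -6,"yaw": 0},
    {"dx": 0,"dy": 0,"dz": 0,"yaw": 0},
  ],
)

```text
t: 20.95
eef_pos: [591.8, -243.3, 136.3]
tcp_rot: [-3.139, -0.001, 1.385]
ft_force: [0.8, -0.2, -0.8]
opening: 0.251
```

Emit:
drive_tool(
  commands=[
    {"dx": 0,"dy": 0,"dz": 0,"yaw": 0},
    {"dx": 0,"dy": 0,"dz": 0,"yaw": 0},
    {"dx": 0,"dy": 0,"dz": 0,"yaw": 0},
  ],
)

```text
t: 21.2
eef_pos: [593.5, -241.6, 138.9]
tcp_rot: [3.141, 0.0, 1.389]
ft_force: [-0.8, -0.0, -1.8]
opening: 0.252
```

```bash
python3 -c "
from h import *
touchview('15',593,-261)
look('wrist',['rect5_center','rect5_seal'])"
```

```text
[ 593.49806167 -241.64076202  138.88223623] [-0.77319933 -0.04091746 -1.7803069 ] [3.14053196e+00 2.74926091e-04 1.38887531e+00]
wrist seal expected in crop 200 240
blob [615.2 225.2] area 5184 box [582 168  58 122] Vtop 170.0 XY@30 [ 867.8 -320.3]
blob [296.  217.5] area 1460 box [260 187  89  65] Vtop 117.0 XY@30 [ 567.8 -256.1]
blob [450.9 199.7] area 431 box [439 188  24  24] Vtop 122.0 XY@30 [ 711.1 -265.1]
side seal expected in crop 200 240
wrist rect5_center 0.68 [424.9 193.7] [ 692.2 -260.1]
wrist rect5_center 0.59 [306.7 220.3] [ 575.4 -265.9]
wrist rect5_seal 0.89 [451.6 198.7] [ 711.7 -264.5]
wrist rect5_seal 0.81 [319.7 217.2] [ 589.4 -259.9]
```

View pics/j15.png

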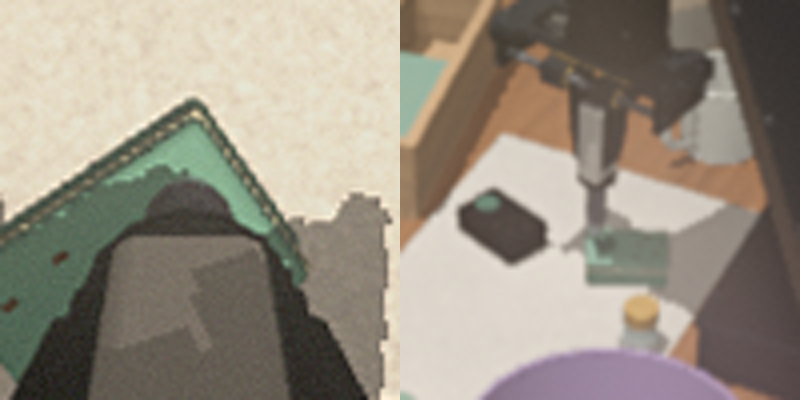

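View pics/wrist15.png

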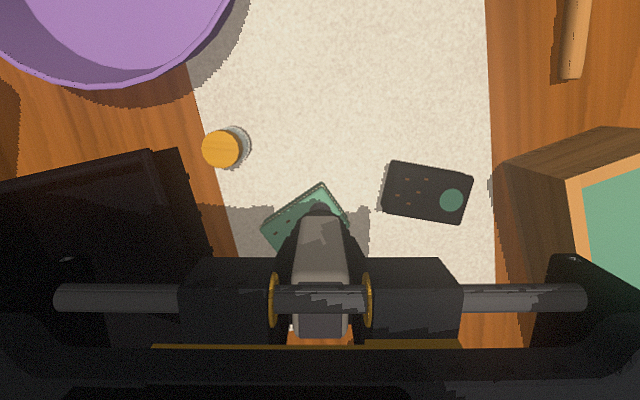

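The pen hides the seal here. I'll back off to see it.

Emit:
drive_tool(
  commands=[
    {"dx": 0,"dy": -25,"dz": 5,"yaw": 0},
    {"dx": 0,"dy": -25,"dz": 0,"yaw": 0},
    {"dx": 0,"dy": 0,"dz": 0,"yaw": 0},
    {"dx": 0,"dy": 0,"dz": 0,"yaw": 0},
    {"dx": 0,"dy": 0,"dz": 0,"yaw": 0},
  ],
)

```text
t: 21.82
eef_pos: [592.7, -292.0, 143.1]
tcp_rot: [-3.141, -0.0, 1.387]
ft_force: [0.2, 0.5, -0.3]
opening: 0.248
```

```bash
python3 -c "
from h import *
touchview('16',591,-261)
look('wrist',['rect5_center','rect5_seal'])"
```

```text
[ 592.71862004 -292.04421253  143.09974368] [ 0.18938796  0.54823033 -0.26227985] [-3.14128951e+00 -3.20315703e-04  1.38733163e+00]
wrist seal expected in crop 200 240
blob [615.5 182.4] area 7857 box [581  98  59 177] Vtop 183.0 XY@30 [ 867.3 -329.1]
blob [295.5 173.8] area 4000 box [249 132  92  84] Vtop 193.0 XY@30 [ 574.5 -266.7]
   dark [312.1 163.3] 463 [25 24] XY@30 [ 591.1 -260. ]
blob [446.1 144.6] area 489 box [434 132  25  26] Vtop 136.0 XY@30 [ 711.2 -265.3]
side seal expected in crop 200 240
wrist rect5_center 0.96 [295.  172.8] [ 572.6 -268. ]
wrist rect5_center 0.56 [417.5 141.2] [ 690.8 -259.5]
wrist rect5_seal 0.79 [445.8 148.2] [ 710.9 -268. ]
wrist rect5_seal 0.61 [310.3 162.5] [ 589.7 -258.6]
```

View pics/j16.png

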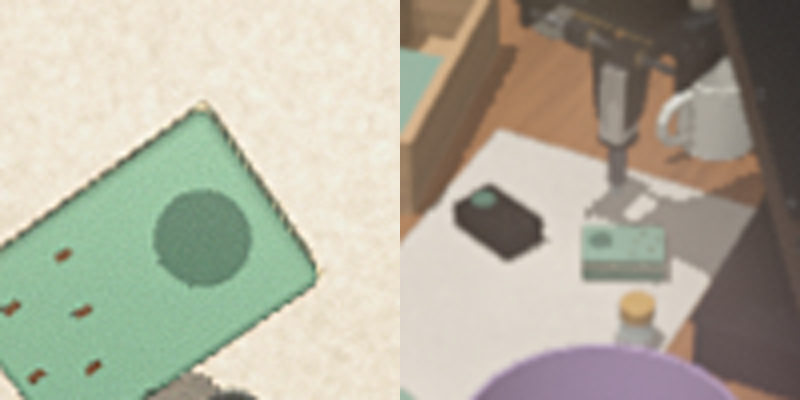

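The seal is clearly visible, at (591,-260.5). Moving over it and down.

Emit:
drive_tool(
  commands=[
    {"dx": -1,"dy": 16,"dz": 0,"yaw": 0},
    {"dx": 0,"dy": 16,"dz": -8,"yaw": 0},
    {"dx": 0,"dy": 0,"dz": -8,"yaw": 0},
    {"dx": 0,"dy": 0,"dz": 0,"yaw": 0},
    {"dx": 0,"dy": 0,"dz": 0,"yaw": 0},
  ],
)

```text
t: 22.43
eef_pos: [591.9, -260.2, 127.0]
tcp_rot: [-3.141, -0.0, 1.388]
ft_force: [0.4, -0.7, -0.9]
opening: 0.249
```

Emit:
drive_tool(
  commands=[
    {"dx": 0,"dy": 0,"dz": -5,"yaw": 0},
    {"dx": 0,"dy": 0,"dz": -5,"yaw": 0},
    {"dx": 0,"dy": 0,"dz": -4,"yaw": 0},
    {"dx": 0,"dy": 0,"dz": -2,"yaw": 0},
    {"dx": 0,"dy": 0,"dz": -1.5,"yaw": 0},
  ],
)

```text
t: 22.85
eef_pos: [591.7, -260.8, 109.4]
tcp_rot: [-3.141, 0.0, 1.387]
ft_force: [-1.2, -0.4, 2.0]
opening: 0.252
```

Emit:
drive_tool(
  commands=[
    {"dx": 0,"dy": 0,"dz": 0,"yaw": 0},
    {"dx": 0,"dy": 0,"dz": 0,"yaw": 0},
    {"dx": 0,"dy": 0,"dz": 0,"yaw": 0},
    {"dx": 0,"dy": 0,"dz": 0,"yaw": 0},
  ],
)

```text
t: 23.18
eef_pos: [591.8, -260.7, 110.0]
tcp_rot: [3.141, 0.0, 1.388]
ft_force: [-1.6, -0.0, 2.0]
opening: 0.249
```

```bash
python3 -c "
from h import *
touchview('17',591.5,-260.5)"
```

```text
[ 591.8165605  -260.67732447  109.95033287] [-1.6288788  -0.01189662  1.99349464] [3.14137325e+00 2.70004331e-04 1.38757858e+00]
wrist seal expected in crop 200 240
blob [632.5 217.8] area 1605 box [621 164  19 126] Vtop 164.0 XY@30 [ 853.7 -319.3]
blob [296.5 209.8] area 2887 box [251 173 100  81] Vtop 170.0 XY@30 [ 572.  -259.1]
   dark [283.3 221.7] 1417 [82 59] XY@30 [ 559.  -267.3]
blob [465.3 186.8] area 558 box [452 174  27  27] Vtop 118.0 XY@30 [ 711.  -265.1]
side seal expected in crop 200 240
```

View pics/j17.png

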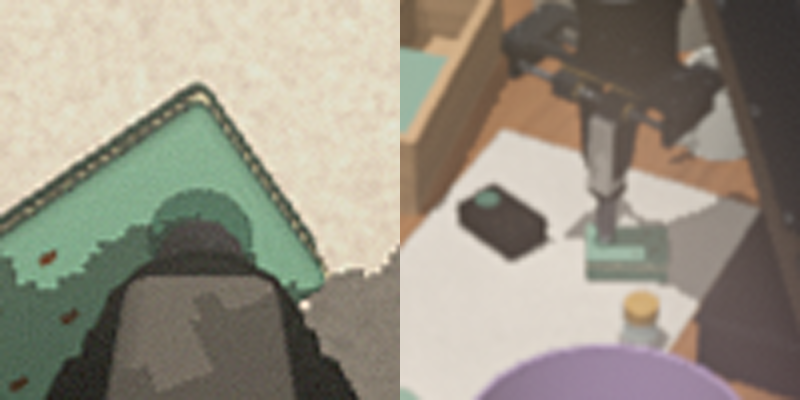

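Held on the rect5 seal. I'll finish the hold, lift, and travel back to the stand.

Emit:
drive_tool(
  commands=[
    {"dx": 0,"dy": 0,"dz": -0.5,"yaw": 0},
    {"dx": 0,"dy": 0,"dz": 0,"yaw": 0},
    {"dx": 0,"dy": 0,"dz": 0,"yaw": 0},
    {"dx": 0,"dy": 0,"dz": 0,"yaw": 0},
    {"dx": 0,"dy": 0,"dz": 0,"yaw": 0},
  ],
)

```text
t: 23.7
eef_pos: [591.9, -260.6, 109.3]
tcp_rot: [3.141, 0.0, 1.388]
ft_force: [-2.2, -1.2, 2.8]
opening: 0.251
```

Emit:
drive_tool(
  commands=[
    {"dx": 0,"dy": 0,"dz": 0,"yaw": 0},
    {"dx": 0,"dy": 0,"dz": 0,"yaw": 0},
    {"dx": 0,"dy": 0,"dz": 0,"yaw": 0},
    {"dx": 0,"dy": 0,"dz": 0,"yaw": 0},
    {"dx": 0,"dy": 0,"dz": 0,"yaw": 0},
  ],
)

```text
t: 24.12
eef_pos: [591.9, -260.6, 109.3]
tcp_rot: [3.141, 0.0, 1.388]
ft_force: [-2.4, -2.0, 2.5]
opening: 0.25
```

Emit:
drive_tool(
  commands=[
    {"dx": 0,"dy": 0,"dz": 0,"yaw": 0},
    {"dx": 0,"dy": 0,"dz": 0,"yaw": 0},
    {"dx": 0,"dy": 0,"dz": 0,"yaw": 0},
    {"dx": 0,"dy": 0,"dz": 0,"yaw": 0},
    {"dx": 0,"dy": 0,"dz": 0,"yaw": 0},
  ],
)

```text
t: 24.53
eef_pos: [591.9, -260.6, 109.2]
tcp_rot: [3.141, 0.0, 1.388]
ft_force: [-2.5, -2.0, 2.7]
opening: 0.253
```

Emit:
drive_tool(
  commands=[
    {"dx": 0,"dy": 0,"dz": 0,"yaw": 0},
    {"dx": 0,"dy": 0,"dz": 0,"yaw": 0},
    {"dx": 0,"dy": 0,"dz": 15,"yaw": 0},
    {"dx": 0,"dy": 0,"dz": 35,"yaw": 0},
    {"dx": 0,"dy": 0,"dz": 30,"yaw": 0},
  ],
)

```text
t: 24.95
eef_pos: [591.7, -259.9, 189.4]
tcp_rot: [-3.14, -0.002, 1.387]
ft_force: [-0.5, -1.0, -0.4]
opening: 0.248
```

Emit:
drive_tool(
  commands=[
    {"dx": -14,"dy": 38,"dz": 0,"yaw": 0},
    {"dx": -14,"dy": 38,"dz": 0,"yaw": 0},
    {"dx": -14,"dy": 38,"dz": 0,"yaw": 0},
    {"dx": -14,"dy": 38,"dz": 0,"yaw": 0},
    {"dx": -14,"dy": 38,"dz": 0,"yaw": 0},
  ],
)

```text
t: 25.37
eef_pos: [520.7, -68.6, 188.9]
tcp_rot: [-3.141, -0.001, 1.387]
ft_force: [1.2, 0.4, -1.2]
opening: 0.251
```

Emit:
drive_tool(
  commands=[
    {"dx": -14,"dy": 38,"dz": 0,"yaw": 0},
    {"dx": -14,"dy": 38,"dz": 0,"yaw": 0},
    {"dx": -14,"dy": 38,"dz": 0,"yaw": 0},
    {"dx": -14,"dy": 38,"dz": 0,"yaw": 0},
    {"dx": -14,"dy": 38,"dz": 0,"yaw": 0},
  ],
)

```text
t: 25.78
eef_pos: [450.6, 121.4, 189.1]
tcp_rot: [-3.141, -0.001, 1.387]
ft_force: [0.2, 0.7, -0.9]
opening: 0.25
```

Emit:
drive_tool(
  commands=[
    {"dx": -14,"dy": 38,"dz": 0,"yaw": 0},
    {"dx": -14,"dy": 38,"dz": 0,"yaw": 0},
    {"dx": -14,"dy": 30,"dz": 0,"yaw": 0},
    {"dx": -14,"dy": 20,"dz": 0,"yaw": 0},
    {"dx": -10,"dy": 10,"dz": 0,"yaw": 0},
  ],
)

```text
t: 26.2
eef_pos: [384.2, 257.8, 188.9]
tcp_rot: [-3.141, -0.001, 1.39]
ft_force: [-0.3, -1.2, -2.1]
opening: 0.252
```

Emit:
drive_tool(
  commands=[
    {"dx": 0,"dy": 0,"dz": 0,"yaw": 0},
    {"dx": 0,"dy": 0,"dz": 0,"yaw": 0},
    {"dx": 0,"dy": 0,"dz": 0,"yaw": 0},
    {"dx": 0,"dy": 0,"dz": 0,"yaw": 0},
  ],
)

```text
t: 26.53
eef_pos: [386.4, 254.9, 189.2]
tcp_rot: [3.142, -0.0, 1.386]
ft_force: [0.8, 0.3, -0.6]
opening: 0.25
```

```bash
python3 -c "
from h import *
s=env.state();print(s['eef_pos'],s['tcp_rot'],s['opening'])
im=snap('wrist','wrist18')
look('wrist',['stand_mouth'])
print(proj('wrist',(385.6,281.1,72)))"
```

```text
[386.41370946 254.89928651 189.15824012] [ 3.14152188e+00 -1.23164000e-04  1.38643677e+00] 0.24982053528074183
wrist stand_mouth 0.9 [313.2 168.1] [384.8 281.7]
[314.26481501 168.52229896]
```

View pics/wrist18.png

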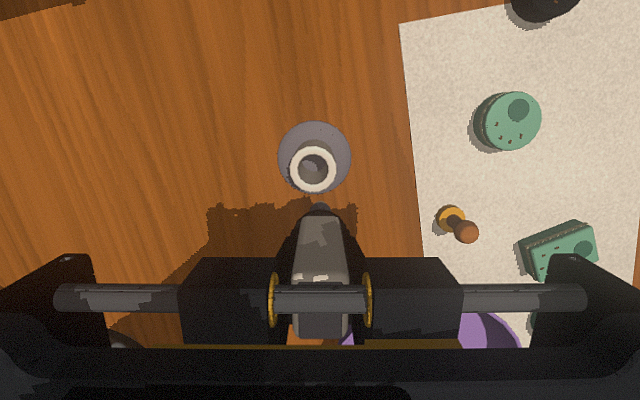

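The mouth is seen at (385,281.5), as at pick-up. Aligning and lowering.

Emit:
drive_tool(
  commands=[
    {"dx": -1,"dy": 13,"dz": 0,"yaw": 0},
    {"dx": 0,"dy": 13,"dz": -10,"yaw": 0},
    {"dx": 0,"dy": 0,"dz": -10,"yaw": 0},
    {"dx": 0,"dy": 0,"dz": 0,"yaw": 0},
    {"dx": 0,"dy": 0,"dz": 0,"yaw": 0},
  ],
)

```text
t: 27.05
eef_pos: [384.7, 281.4, 168.5]
tcp_rot: [-3.14, 0.001, 1.388]
ft_force: [-0.8, -0.1, -1.0]
opening: 0.246
```

Emit:
drive_tool(
  commands=[
    {"dx": 0,"dy": 0,"dz": 0,"yaw": 0},
    {"dx": 0,"dy": 0,"dz": 0,"yaw": 0},
  ],
)

```text
t: 27.22
eef_pos: [385.1, 281.4, 169.4]
tcp_rot: [3.141, -0.0, 1.387]
ft_force: [-0.4, 0.3, -1.8]
opening: 0.249
```

```bash
python3 -c "
from h import *
s=env.state();print(s['eef_pos'],s['tcp_rot'],s['opening'])
ims=[]
for c in ['wrist','side','scene']:
    im=snap(c,c+'19'); p=proj(c,(385.6,281.1,72)).astype(int); a=cv2.cvtColor(im,cv2.COLOR_RGB2BGR)
    ims.append(cv2.resize(a[p[1]-50:p[1]+30,p[0]-40:p[0]+40],(260,260),interpolation=cv2.INTER_CUBIC))
cv2.imwrite('pics/j19.png',np.hstack(ims))"
```

```text
[385.08855376 281.4062983  169.44738307] [ 3.14119564e+00 -2.41186390e-04  1.38726787e+00] 0.24897597591113185
```

View pics/j19.png

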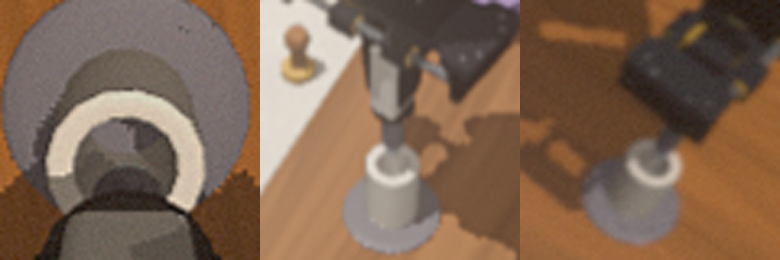

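Emit:
drive_tool(
  commands=[
    {"dx": 0,"dy": 0,"dz": -12,"yaw": 0},
    {"dx": 0,"dy": 0,"dz": -12,"yaw": 0},
    {"dx": 0,"dy": 0,"dz": -12,"yaw": 0},
    {"dx": 0,"dy": 0,"dz": -12,"yaw": 0},
    {"dx": 0,"dy": 0,"dz": -12,"yaw": 0},
  ],
)

```text
t: 27.78
eef_pos: [385.1, 281.5, 109.0]
tcp_rot: [3.141, -0.0, 1.387]
ft_force: [-0.5, 0.3, -1.4]
opening: 0.252
```

Emit:
drive_tool(
  commands=[
    {"dx": 0,"dy": 0,"dz": -8,"yaw": 0},
    {"dx": 0,"dy": 0,"dz": -4,"yaw": 0},
    {"dx": 0,"dy": 0,"dz": 0,"yaw": 0},
    {"dx": 0,"dy": 0,"dz": 0,"yaw": 0},
    {"dx": 0,"dy": 0,"dz": 0,"yaw": 0},
  ],
)

```text
t: 28.2
eef_pos: [385.1, 281.6, 97.7]
tcp_rot: [3.141, -0.001, 1.387]
ft_force: [0.4, 0.0, -0.9]
opening: 0.25
```

Emit:
drive_tool(
  commands=[
    {"dx": 0,"dy": 0,"dz": -2,"yaw": 0},
    {"dx": 0,"dy": 0,"dz": -1.5,"yaw": 0},
    {"dx": 0,"dy": 0,"dz": 0,"yaw": 0},
    {"dx": 0,"dy": 0,"dz": 0,"yaw": 0},
    {"dx": 0,"dy": 0,"dz": 0,"yaw": 0},
  ],
)

```text
t: 28.62
eef_pos: [384.9, 281.5, 93.8]
tcp_rot: [3.141, -0.0, 1.388]
ft_force: [-0.1, -0.3, -1.6]
opening: 0.25
```

Emit:
drive_tool(
  commands=[
    {"dx": 0,"dy": 0,"dz": -0.5,"yaw": 0},
    {"dx": 0,"dy": 0,"dz": 0,"yaw": 0},
    {"dx": 0,"dy": 0,"dz": 0,"yaw": 0},
  ],
)

```text
t: 28.87
eef_pos: [384.9, 281.5, 93.7]
tcp_rot: [3.141, -0.0, 1.388]
ft_force: [-0.7, -1.2, 5.2]
opening: 0.253
```

Emit:
drive_tool(
  commands=[
    {"dx": 0,"dy": 0,"dz": 0,"yaw": 0},
    {"dx": 0,"dy": 0,"dz": 0,"yaw": 0},
    {"dx": 0,"dy": 0,"dz": 0,"yaw": 0},
    {"dx": 0,"dy": 0,"dz": 0,"yaw": 0},
    {"dx": 0,"dy": 0,"dz": 0,"yaw": 0},
  ],
  grip=1,
)

```text
t: 29.28
eef_pos: [384.9, 281.4, 93.1]
tcp_rot: [-3.142, 0.0, 1.388]
ft_force: [-0.0, 0.2, -0.0]
opening: 0.543
```

Emit:
drive_tool(
  commands=[
    {"dx": 0,"dy": 0,"dz": 0,"yaw": 0},
    {"dx": 0,"dy": 0,"dz": 0,"yaw": 0},
    {"dx": 0,"dy": 0,"dz": 0,"yaw": 0},
    {"dx": 0,"dy": 0,"dz": 0,"yaw": 0},
    {"dx": 0,"dy": 0,"dz": 0,"yaw": 0},
  ],
)

```text
t: 29.7
eef_pos: [384.9, 281.5, 93.2]
tcp_rot: [3.141, -0.0, 1.387]
ft_force: [0.1, -0.3, -0.3]
opening: 0.901
```

Emit:
drive_tool(
  commands=[
    {"dx": 0,"dy": 0,"dz": 25,"yaw": 0},
    {"dx": 0,"dy": 0,"dz": 25,"yaw": 0},
    {"dx": 0,"dy": 0,"dz": 25,"yaw": 0},
    {"dx": 0,"dy": 0,"dz": 25,"yaw": 0},
    {"dx": 0,"dy": 0,"dz": 0,"yaw": 0},
  ],
)

```text
t: 30.12
eef_pos: [386.2, 282.3, 197.2]
tcp_rot: [3.137, -0.004, 1.388]
ft_force: [-0.4, 0.8, 0.4]
opening: 1.004
```

```bash
python3 -c "
from h import *
s=env.state();print(s['eef_pos'],s['tcp_rot'],s['opening'])
ims=[]
for c in ['wrist','side','scene']:
    im=snap(c,c+'20'); p=proj(c,(385.6,281.1,110)).astype(int); a=cv2.cvtColor(im,cv2.COLOR_RGB2BGR)
    ims.append(cv2.resize(a[p[1]-40:p[1]+40,p[0]-40:p[0]+40],(260,260),interpolation=cv2.INTER_CUBIC))
cv2.imwrite('pics/j20.png',np.hstack(ims))"
```

```text
[386.18809284 282.25324625 197.18694097] [ 3.13652452 -0.00402371  1.38769308] 1.0040879776287208
```

View pics/j20.png

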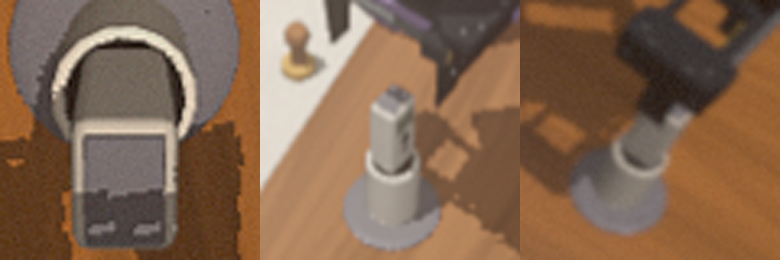

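View pics/side20.png

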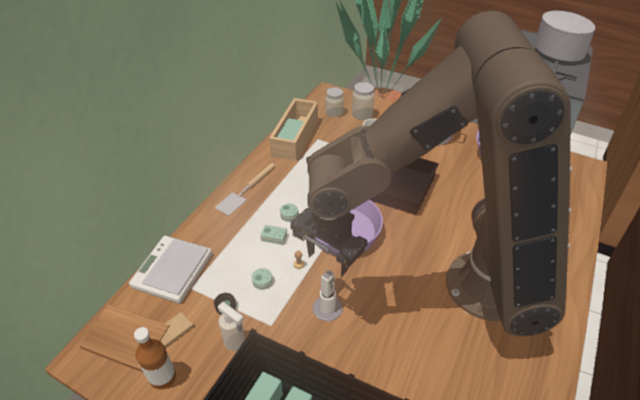

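The pen is back, collar on the rim, in all three views. Next is round1: I'll move to view it.

Emit:
drive_tool(
  commands=[
    {"dx": 40,"dy": -5,"dz": 0,"yaw": 0},
    {"dx": 40,"dy": -10,"dz": 0,"yaw": 0},
    {"dx": 40,"dy": -10,"dz": 0,"yaw": 0},
    {"dx": 40,"dy": -10,"dz": 0,"yaw": 0},
    {"dx": 40,"dy": -15,"dz": 0,"yaw": 0},
  ],
)

```text
t: 30.68
eef_pos: [585.3, 231.3, 191.4]
tcp_rot: [-3.14, 0.001, 1.388]
ft_force: [-0.4, 0.4, -0.5]
opening: 1.001
```

Emit:
drive_tool(
  commands=[
    {"dx": 8,"dy": 0,"dz": -20,"yaw": 0},
    {"dx": 0,"dy": 0,"dz": 0,"yaw": 0},
    {"dx": 0,"dy": 0,"dz": 0,"yaw": 0},
    {"dx": 0,"dy": 0,"dz": 0,"yaw": 0},
    {"dx": 0,"dy": 0,"dz": 0,"yaw": 0},
  ],
)

```text
t: 31.1
eef_pos: [591.0, 232.4, 173.8]
tcp_rot: [3.141, -0.0, 1.389]
ft_force: [-0.8, -0.2, 0.5]
opening: 1.001
```

```bash
python3 -c "
from h import *
s=env.state();print(s['eef_pos'],s['tcp_rot'])
cal=env.calibration('wrist');im=snap('wrist','wrist21');seals(im,cal=cal)
look('wrist',['round1_center'])
im=snap('scene','scene21')"
```

```text
[590.99910383 232.41843073 173.78796949] [ 3.14141283e+00 -8.01432279e-05  1.38856333e+00]
blob [312.4 136.1] area 2793 box [283 106  60  61] Vtop 147.0 XY@30 [593.  285.7]
   dark [314.7 125.1] 408 [22 24] XY@30 [597.2 295.6]
blob [379.2 250.4] area 147 box [358 240  44  21] Vtop 74.0 XY@30 [641.  153.4]
blob [382.8 270.8] area 1269 box [354 249  57  36] Vtop 136.0 XY@30 [641.8 128.3]
   dark [360.  268.9] 63 [11  9] XY@30 [617.4 135.3]
   dark [402.4 272.9] 39 [6 9] XY@30 [662.7 121.7]
blob [405.3 322.1] area 140 box [391 318  31  10] Vtop 70.0 XY@30 [659.2  57.2]
blob [407.5 337.1] area 495 box [386 328  44  17] Vtop 135.0 XY@30 [659.5  35.8]
   dark [407.2 330.6] 64 [20  5] XY@30 [660.1  45. ]
wrist round1_center 0.75 [312.9 135.1] [593.4 285.5]
```

View pics/wrist21.png

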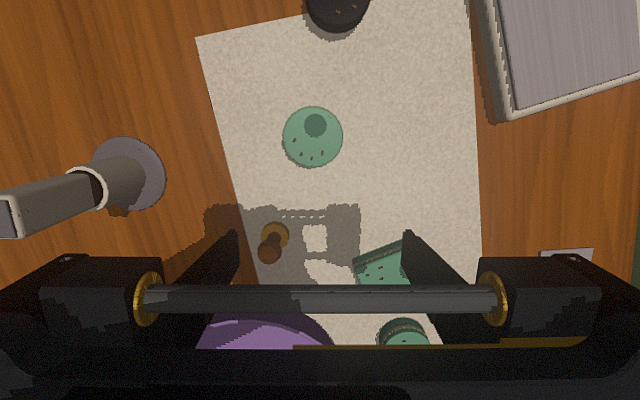

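View pics/scene21.png

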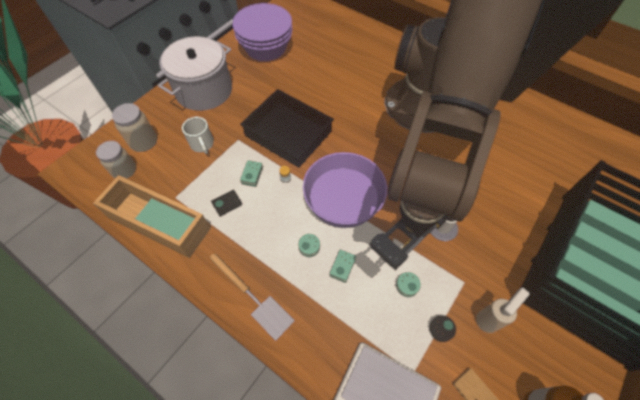

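Round1 centre is at (593,285). Descending over it.

Emit:
drive_tool(
  commands=[
    {"dx": 2,"dy": 27,"dz": -20,"yaw": 0},
    {"dx": 0,"dy": 26,"dz": -30,"yaw": 0},
    {"dx": 0,"dy": 0,"dz": -35,"yaw": 0},
    {"dx": 0,"dy": 0,"dz": -30,"yaw": 0},
    {"dx": 0,"dy": 0,"dz": -20,"yaw": 0},
  ],
)

```text
t: 31.67
eef_pos: [592.5, 285.3, 35.9]
tcp_rot: [-3.14, 0.001, 1.389]
ft_force: [0.6, -0.2, -0.5]
opening: 1.001
```

Emit:
drive_tool(
  commands=[
    {"dx": 0,"dy": 0,"dz": -15,"yaw": 0},
    {"dx": 0,"dy": 0,"dz": -10,"yaw": 0},
    {"dx": 0,"dy": 0,"dz": 0,"yaw": 0},
    {"dx": 0,"dy": 0,"dz": 0,"yaw": 0},
    {"dx": 0,"dy": 0,"dz": 0,"yaw": 0},
  ],
)

```text
t: 32.08
eef_pos: [594.4, 285.1, 14.6]
tcp_rot: [3.14, -0.001, 1.388]
ft_force: [0.4, 0.7, 0.7]
opening: 1.001
```

```bash
python3 -c "
from h import *
s=env.state();print(s['eef_pos'],s['tcp_rot'],s['ft_force'])
im=snap('wrist','wrist22')"
```

```text
[594.43808899 285.11511054  14.57528312] [ 3.13988985e+00 -9.52923472e-04  1.38765621e+00] [0.44154239 0.746282   0.65565304]
```

View pics/wrist22.png

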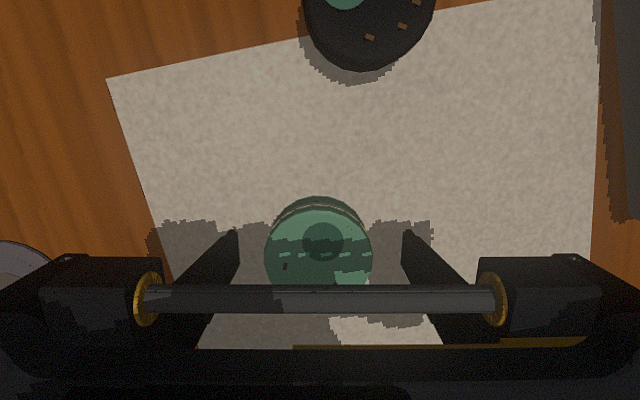

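Emit:
drive_tool(
  commands=[
    {"dx": 0,"dy": 0,"dz": -5,"yaw": 0},
    {"dx": 0,"dy": 0,"dz": -4,"yaw": 0},
    {"dx": 0,"dy": 0,"dz": 0,"yaw": 0},
    {"dx": 0,"dy": 0,"dz": 0,"yaw": 0},
  ],
)

```text
t: 32.47
eef_pos: [593.8, 284.8, 4.0]
tcp_rot: [-3.141, 0.0, 1.387]
ft_force: [0.4, -0.2, 0.2]
opening: 0.999
```

Emit:
drive_tool(
  commands=[
    {"dx": 0,"dy": 0,"dz": 0,"yaw": 0},
    {"dx": 0,"dy": 0,"dz": 0,"yaw": 0},
    {"dx": 0,"dy": 0,"dz": 0,"yaw": 0},
    {"dx": 0,"dy": 0,"dz": 0,"yaw": 0},
    {"dx": 0,"dy": 0,"dz": 0,"yaw": 0},
  ],
  grip=0.3,
)

```text
t: 32.88
eef_pos: [593.9, 284.8, 4.3]
tcp_rot: [3.141, -0.0, 1.388]
ft_force: [0.0, 0.7, -0.4]
opening: 0.706
```

Emit:
drive_tool(
  commands=[
    {"dx": 0,"dy": 0,"dz": 0,"yaw": 0},
    {"dx": 0,"dy": 0,"dz": 0,"yaw": 0},
    {"dx": 0,"dy": 0,"dz": 0,"yaw": 0},
    {"dx": 0,"dy": 0,"dz": 0,"yaw": 0},
    {"dx": 0,"dy": 0,"dz": 0,"yaw": 0},
  ],
)

```text
t: 33.3
eef_pos: [593.9, 284.8, 4.3]
tcp_rot: [3.141, -0.0, 1.388]
ft_force: [-0.2, -0.3, 1.0]
opening: 0.627
```

Emit:
drive_tool(
  commands=[
    {"dx": 0,"dy": 0,"dz": 10,"yaw": 0},
    {"dx": 0,"dy": 0,"dz": 20,"yaw": 0},
    {"dx": 0,"dy": 0,"dz": 30,"yaw": 0},
    {"dx": 0,"dy": 0,"dz": 30,"yaw": 0},
    {"dx": 0,"dy": 0,"dz": 30,"yaw": 0},
  ],
)

```text
t: 33.72
eef_pos: [593.6, 284.7, 126.0]
tcp_rot: [-3.141, 0.0, 1.388]
ft_force: [-0.9, 1.1, -0.3]
opening: 0.627
```

```bash
python3 -c "
from h import *
s=env.state();print(s['eef_pos'],s['tcp_rot'],s['ft_force'],s['opening'])
im=snap('wrist','wrist23')"
```

```text
[593.61423555 284.74193454 126.0331413 ] [-3.14139738e+00  1.65341050e-04  1.38754793e+00] [-0.92460856  1.07726734 -0.33394552] 0.6266848047704957
```

View pics/wrist23.png

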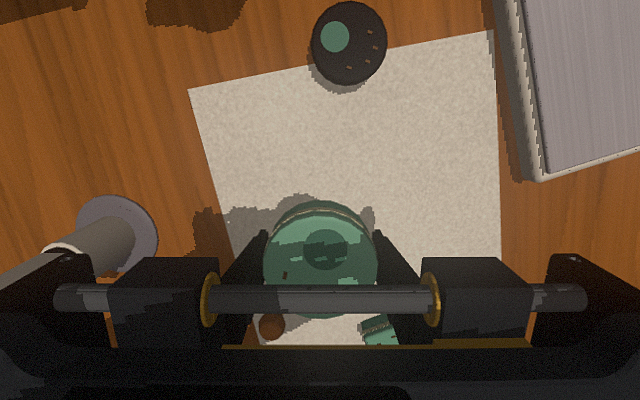

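Round1 is gripped (0.627 = 60 mm). Carrying it to the basin, target (465,37).

Emit:
drive_tool(
  commands=[
    {"dx": -16,"dy": -31,"dz": 0,"yaw": 0},
    {"dx": -16,"dy": -31,"dz": 0,"yaw": 0},
    {"dx": -16,"dy": -31,"dz": 0,"yaw": 0},
    {"dx": -16,"dy": -31,"dz": 0,"yaw": 0},
    {"dx": -16,"dy": -31,"dz": 0,"yaw": 0},
  ],
)

```text
t: 34.18
eef_pos: [512.8, 128.7, 124.7]
tcp_rot: [3.141, -0.0, 1.388]
ft_force: [0.9, 0.2, -0.8]
opening: 0.628
```

Emit:
drive_tool(
  commands=[
    {"dx": -16,"dy": -31,"dz": 0,"yaw": 0},
    {"dx": -16,"dy": -31,"dz": 0,"yaw": 0},
    {"dx": -16,"dy": -31,"dz": -10,"yaw": 0},
    {"dx": 0,"dy": 0,"dz": -20,"yaw": 0},
    {"dx": 0,"dy": 0,"dz": -20,"yaw": 0},
  ],
)

```text
t: 34.6
eef_pos: [465.8, 35.3, 74.9]
tcp_rot: [3.139, -0.0, 1.385]
ft_force: [0.8, 0.9, -1.5]
opening: 0.628
```

Emit:
drive_tool(
  commands=[
    {"dx": 0,"dy": 0,"dz": 0,"yaw": 0},
    {"dx": 0,"dy": 0,"dz": 0,"yaw": 0},
    {"dx": 0,"dy": 0,"dz": 0,"yaw": 0},
  ],
)

```text
t: 34.85
eef_pos: [466.3, 37.0, 75.1]
tcp_rot: [3.141, -0.0, 1.388]
ft_force: [-0.0, -0.7, -0.4]
opening: 0.621
```

```bash
python3 -c "
from h import *
s=env.state();print(s['eef_pos'],s['tcp_rot'],s['ft_force'],s['opening'])
im=snap('wrist','wrist24');snap('side','side24');look('side',['basin']);look('scene',['basin'])"
```

```text
[466.33869477  37.04364418  75.07200107] [ 3.14073865e+00 -9.60904421e-05  1.38798713e+00] [-0.0154745  -0.708222   -0.38035695] 0.6208531545292023
side basin 0.86 [341.9 230.4] [475.1  -6.6]
scene basin 0.61 [341.5 199.3] [476.1  -3. ]
```

View pics/wrist24.png

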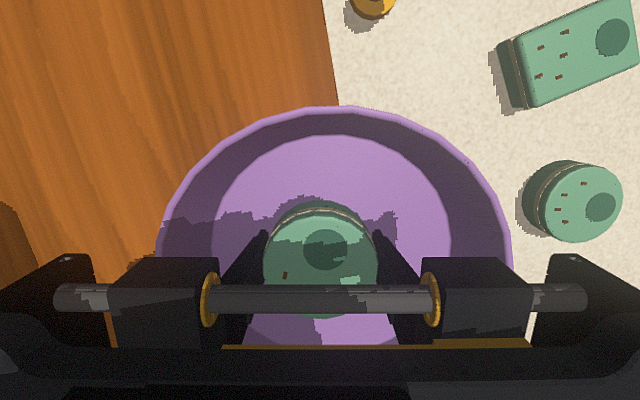

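View pics/side24.png

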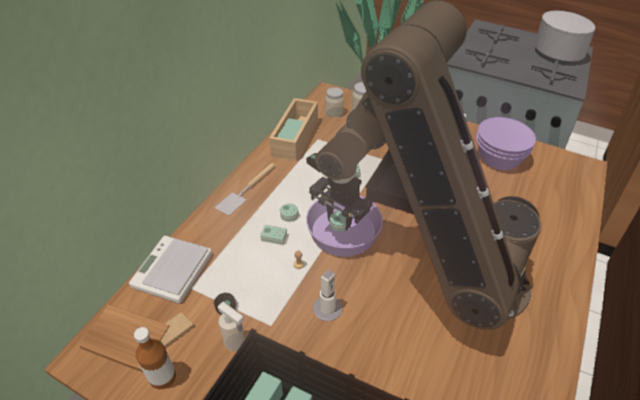

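Lowering into the basin.

Emit:
drive_tool(
  commands=[
    {"dx": 2,"dy": 0,"dz": -20,"yaw": 0},
    {"dx": 0,"dy": 0,"dz": -20,"yaw": 0},
    {"dx": 0,"dy": 0,"dz": -12,"yaw": 0},
    {"dx": 0,"dy": 0,"dz": -6,"yaw": 0},
    {"dx": 0,"dy": 0,"dz": -3,"yaw": 0},
  ],
)

```text
t: 35.47
eef_pos: [467.8, 37.0, 12.8]
tcp_rot: [-3.141, 0.0, 1.388]
ft_force: [0.6, 0.5, -0.9]
opening: 0.624
```

Emit:
drive_tool(
  commands=[
    {"dx": 0,"dy": 0,"dz": 0,"yaw": 0},
    {"dx": 0,"dy": 0,"dz": -1.5,"yaw": 0},
    {"dx": 0,"dy": 0,"dz": 0,"yaw": 0},
    {"dx": 0,"dy": 0,"dz": 0,"yaw": 0},
  ],
)

```text
t: 35.8
eef_pos: [468.1, 36.8, 12.2]
tcp_rot: [3.141, -0.0, 1.388]
ft_force: [0.3, -0.5, -0.4]
opening: 0.627
```

Emit:
drive_tool(
  commands=[
    {"dx": 0,"dy": 0,"dz": -2,"yaw": 0},
    {"dx": 0,"dy": 0,"dz": 0,"yaw": 0},
    {"dx": 0,"dy": 0,"dz": 0,"yaw": 0},
    {"dx": 0,"dy": 0,"dz": 0,"yaw": 0},
  ],
)

```text
t: 36.13
eef_pos: [467.9, 36.8, 9.8]
tcp_rot: [3.141, 0.0, 1.388]
ft_force: [0.6, 0.5, -0.4]
opening: 0.628
```

Emit:
drive_tool(
  commands=[
    {"dx": 0,"dy": 0,"dz": 0,"yaw": 0},
    {"dx": 0,"dy": 0,"dz": 0,"yaw": 0},
    {"dx": 0,"dy": 0,"dz": 0,"yaw": 0},
    {"dx": 0,"dy": 0,"dz": 0,"yaw": 0},
  ],
  grip=0.8,
)

```text
t: 36.47
eef_pos: [467.9, 36.8, 9.7]
tcp_rot: [3.141, -0.0, 1.388]
ft_force: [-0.2, 0.1, 0.3]
opening: 0.794
```

Emit:
drive_tool(
  commands=[
    {"dx": 0,"dy": 0,"dz": 20,"yaw": 0},
    {"dx": 0,"dy": 0,"dz": 30,"yaw": 0},
    {"dx": 0,"dy": 0,"dz": 40,"yaw": 0},
    {"dx": 0,"dy": 0,"dz": 40,"yaw": 0},
    {"dx": 0,"dy": 0,"dz": 40,"yaw": 0},
  ],
)

```text
t: 36.88
eef_pos: [467.3, 36.9, 181.6]
tcp_rot: [-3.141, 0.0, 1.387]
ft_force: [0.3, -0.1, -0.1]
opening: 0.8
```

Emit:
drive_tool(
  commands=[
    {"dx": 35,"dy": -15,"dz": 0,"yaw": 0},
    {"dx": 35,"dy": -15,"dz": 0,"yaw": 0},
    {"dx": 35,"dy": -15,"dz": 0,"yaw": 0},
    {"dx": 35,"dy": -10,"dz": 0,"yaw": 0},
    {"dx": 35,"dy": -10,"dz": 0,"yaw": 0},
  ],
  grip=1,
)

```text
t: 37.3
eef_pos: [644.3, -29.0, 179.9]
tcp_rot: [3.141, 0.0, 1.387]
ft_force: [0.4, -0.1, 0.7]
opening: 0.994
```

Emit:
drive_tool(
  commands=[
    {"dx": 10,"dy": -10,"dz": 0,"yaw": 0},
    {"dx": 0,"dy": 0,"dz": 0,"yaw": 0},
    {"dx": 0,"dy": 0,"dz": 0,"yaw": 0},
    {"dx": 0,"dy": 0,"dz": 0,"yaw": 0},
    {"dx": 0,"dy": 0,"dz": 0,"yaw": 0},
  ],
)

```text
t: 37.72
eef_pos: [652.0, -37.6, 180.0]
tcp_rot: [-3.141, -0.0, 1.388]
ft_force: [-0.6, 1.1, -0.0]
opening: 1.002
```

```bash
python3 -c "
from h import *
s=env.state();print(s['eef_pos'],s['tcp_rot'],s['ft_force'],s['opening'])
cal=env.calibration('wrist');im=snap('wrist','wrist25');seals(im,cal=cal)
snap('side','side25');snap('scene','scene25')"
```

```text
[651.98449936 -37.56516228 179.96829641] [-3.14131386e+00 -8.70699366e-06  1.38797050e+00] [-0.62796583  1.08641107 -0.00213229] 1.0021462936335175
blob [287.   25.8] area 3857 box [243   0  91  64] Vtop 154.0 XY@30 [649.7 117.3]
   dark [307.9  11.9] 495 [23 26] XY@30 [670.7 125.1]
blob [316.1 136.2] area 2679 box [287 107  59  60] Vtop 152.0 XY@30 [657.3  14.5]
   dark [327.6 137.6] 390 [22 22] XY@30 [668.3  11. ]
blob [126.8 149. ] area 2583 box [ 98 121  60  58] Vtop 138.0 XY@30 [466.4  37.8]
   dark [125.9 138.2] 320 [22 22] XY@30 [469.1  48.2]
```

View pics/wrist25.png

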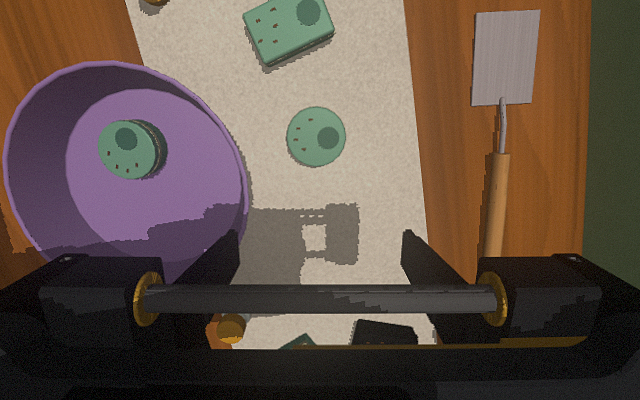

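View pics/scene25.png

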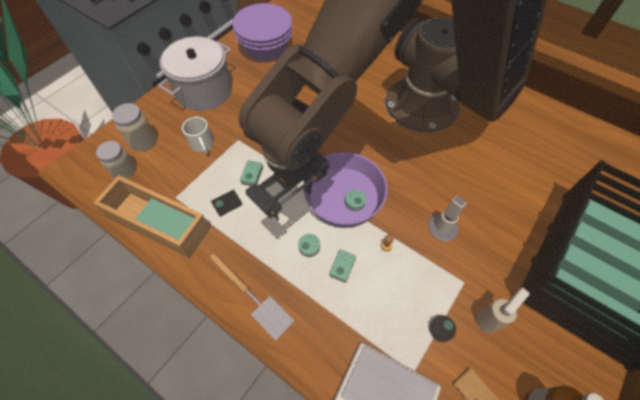

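Round1 lies flat in the basin (130,148). Round3 is at (657.5,14.5); grasping it next.

Emit:
drive_tool(
  commands=[
    {"dx": 5,"dy": 26,"dz": -20,"yaw": 0},
    {"dx": 0,"dy": 26,"dz": -35,"yaw": 0},
    {"dx": 0,"dy": 0,"dz": -40,"yaw": 0},
    {"dx": 0,"dy": 0,"dz": -35,"yaw": 0},
    {"dx": 0,"dy": 0,"dz": -20,"yaw": 0},
  ],
)

```text
t: 38.28
eef_pos: [656.1, 13.6, 27.9]
tcp_rot: [-3.138, 0.0, 1.389]
ft_force: [0.4, 0.7, 0.7]
opening: 0.999
```

Emit:
drive_tool(
  commands=[
    {"dx": 0,"dy": 0,"dz": -10,"yaw": 0},
    {"dx": 0,"dy": 0,"dz": 0,"yaw": 0},
    {"dx": 0,"dy": 0,"dz": 0,"yaw": 0},
    {"dx": 0,"dy": 0,"dz": -8,"yaw": 0},
    {"dx": 0,"dy": 0,"dz": -7,"yaw": 0},
  ],
)

```text
t: 38.7
eef_pos: [658.9, 12.5, 7.7]
tcp_rot: [3.138, -0.0, 1.387]
ft_force: [0.5, -0.2, 0.0]
opening: 0.998
```

Emit:
drive_tool(
  commands=[
    {"dx": 0,"dy": 0,"dz": 0,"yaw": 0},
    {"dx": 0,"dy": 0,"dz": 0,"yaw": 0},
    {"dx": 0,"dy": 0,"dz": 0,"yaw": 0},
  ],
)

```text
t: 38.95
eef_pos: [658.0, 12.6, 6.7]
tcp_rot: [3.141, -0.0, 1.388]
ft_force: [-0.1, 0.6, -0.5]
opening: 0.999
```

Emit:
drive_tool(
  commands=[
    {"dx": 0,"dy": 0,"dz": 0,"yaw": 0},
    {"dx": 0,"dy": 0,"dz": 0,"yaw": 0},
    {"dx": 0,"dy": 0,"dz": 0,"yaw": 0},
    {"dx": 0,"dy": 0,"dz": 0,"yaw": 0},
    {"dx": 0,"dy": 0,"dz": 0,"yaw": 0},
  ],
  grip=0.3,
)

```text
t: 39.37
eef_pos: [657.9, 12.7, 6.3]
tcp_rot: [3.141, 0.0, 1.388]
ft_force: [0.9, -0.2, -0.5]
opening: 0.706
```

Emit:
drive_tool(
  commands=[
    {"dx": 0,"dy": 0,"dz": 0,"yaw": 0},
    {"dx": 0,"dy": 0,"dz": 0,"yaw": 0},
    {"dx": 0,"dy": 0,"dz": 0,"yaw": 0},
    {"dx": 0,"dy": 0,"dz": 0,"yaw": 0},
    {"dx": 0,"dy": 0,"dz": 0,"yaw": 0},
  ],
)

```text
t: 39.78
eef_pos: [657.9, 12.7, 6.3]
tcp_rot: [3.142, -0.0, 1.387]
ft_force: [0.8, 1.1, 0.5]
opening: 0.624
```

Emit:
drive_tool(
  commands=[
    {"dx": 0,"dy": 0,"dz": 10,"yaw": 0},
    {"dx": 0,"dy": 0,"dz": 20,"yaw": 0},
    {"dx": 0,"dy": 0,"dz": 30,"yaw": 0},
    {"dx": 0,"dy": 0,"dz": 30,"yaw": 0},
    {"dx": 0,"dy": 0,"dz": 30,"yaw": 0},
  ],
)

```text
t: 40.2
eef_pos: [657.6, 12.7, 128.0]
tcp_rot: [-3.141, 0.0, 1.388]
ft_force: [0.2, 0.2, -1.1]
opening: 0.626
```

```bash
python3 -c "
from h import *
s=env.state();print(s['eef_pos'],s['tcp_rot'],s['ft_force'],s['opening'])
im=snap('wrist','wrist26')"
```

```text
[657.59632833  12.69386566 128.04093333] [-3.14131348e+00  3.27536064e-05  1.38751999e+00] [ 0.2060312   0.21642971 -1.13177924] 0.6260819720560188
```

View pics/wrist26.png

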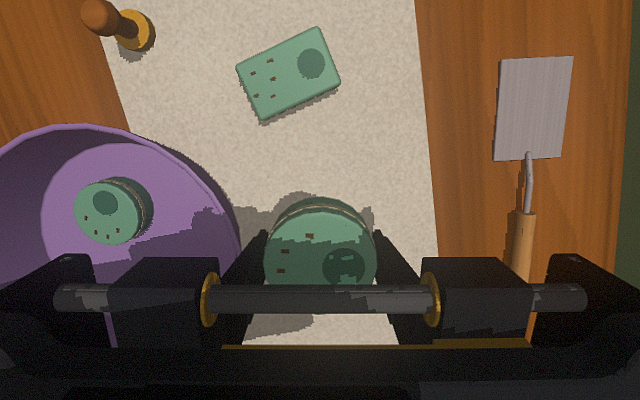

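Round3 held. Carrying it to the basin at (468,-42).

Emit:
drive_tool(
  commands=[
    {"dx": -30,"dy": -9,"dz": 0,"yaw": 0},
    {"dx": -35,"dy": -9,"dz": 0,"yaw": 0},
    {"dx": -35,"dy": -9,"dz": 0,"yaw": 0},
    {"dx": -35,"dy": -9,"dz": 0,"yaw": 0},
    {"dx": -30,"dy": -9,"dz": 0,"yaw": 0},
  ],
)

```text
t: 40.67
eef_pos: [490.5, -32.4, 126.7]
tcp_rot: [-3.142, 0.0, 1.388]
ft_force: [0.5, -0.6, -0.9]
opening: 0.632
```

Emit:
drive_tool(
  commands=[
    {"dx": -24,"dy": -9,"dz": 0,"yaw": 0},
    {"dx": 0,"dy": 0,"dz": -20,"yaw": 0},
    {"dx": 0,"dy": 0,"dz": -20,"yaw": 0},
    {"dx": 0,"dy": 0,"dz": -15,"yaw": 0},
    {"dx": 0,"dy": 0,"dz": 0,"yaw": 0},
  ],
)

```text
t: 41.08
eef_pos: [467.9, -41.3, 69.7]
tcp_rot: [-3.139, -0.0, 1.387]
ft_force: [0.1, -0.2, -1.9]
opening: 0.626
```

Emit:
drive_tool(
  commands=[
    {"dx": 0,"dy": 0,"dz": 0,"yaw": 0},
    {"dx": 0,"dy": 0,"dz": 0,"yaw": 0},
    {"dx": 0,"dy": 0,"dz": 0,"yaw": 0},
  ],
)

```text
t: 41.33
eef_pos: [469.4, -41.4, 72.2]
tcp_rot: [3.14, 0.0, 1.388]
ft_force: [-0.1, -0.4, -1.0]
opening: 0.628
```

```bash
python3 -c "
from h import *
s=env.state();print(s['eef_pos'],s['tcp_rot'],s['ft_force'],s['opening'])
im=snap('wrist','wrist27')"
```

```text
[469.39230805 -41.36125573  72.23808904] [3.13993373e+00 7.51765171e-05 1.38772758e+00] [-0.12422585 -0.44749554 -1.04989806] 0.6280930330079957
```

View pics/wrist27.png

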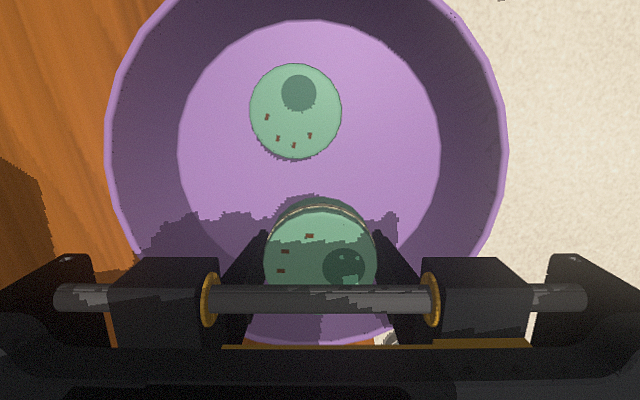

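Emit:
drive_tool(
  commands=[
    {"dx": 0,"dy": 2,"dz": -20,"yaw": 0},
    {"dx": 0,"dy": 0,"dz": -18,"yaw": 0},
    {"dx": 0,"dy": 0,"dz": -12,"yaw": 0},
    {"dx": 0,"dy": 0,"dz": -5,"yaw": 0},
    {"dx": 0,"dy": 0,"dz": -3,"yaw": 0},
  ],
)

```text
t: 41.8
eef_pos: [468.9, -39.3, 13.1]
tcp_rot: [-3.141, 0.0, 1.388]
ft_force: [1.0, -0.0, -1.0]
opening: 0.625
```

Emit:
drive_tool(
  commands=[
    {"dx": 0,"dy": 0,"dz": 0,"yaw": 0},
    {"dx": 0,"dy": 0,"dz": 0,"yaw": 0},
    {"dx": 0,"dy": 0,"dz": 0,"yaw": 0},
    {"dx": 0,"dy": 0,"dz": 0,"yaw": 0},
  ],
)

```text
t: 42.13
eef_pos: [469.2, -39.4, 13.9]
tcp_rot: [3.14, 0.0, 1.387]
ft_force: [0.5, -0.5, -0.8]
opening: 0.624
```

Emit:
drive_tool(
  commands=[
    {"dx": 0,"dy": 0,"dz": -2,"yaw": 0},
    {"dx": 0,"dy": 0,"dz": 0,"yaw": 0},
    {"dx": 0,"dy": 0,"dz": 0,"yaw": 0},
    {"dx": 0,"dy": 0,"dz": 0,"yaw": 0},
  ],
)

```text
t: 42.47
eef_pos: [468.9, -39.3, 11.3]
tcp_rot: [3.142, 0.0, 1.388]
ft_force: [-0.3, 1.3, -1.1]
opening: 0.627
```

Emit:
drive_tool(
  commands=[
    {"dx": 0,"dy": 0,"dz": 0,"yaw": 0},
    {"dx": 0,"dy": 0,"dz": 0,"yaw": 0},
    {"dx": 0,"dy": 0,"dz": 0,"yaw": 0},
    {"dx": 0,"dy": 0,"dz": 0,"yaw": 0},
  ],
  grip=0.8,
)

```text
t: 42.8
eef_pos: [468.9, -39.3, 11.3]
tcp_rot: [3.141, 0.0, 1.388]
ft_force: [0.8, -0.3, -0.3]
opening: 0.791
```

Emit:
drive_tool(
  commands=[
    {"dx": 0,"dy": 0,"dz": 20,"yaw": 0},
    {"dx": 0,"dy": 0,"dz": 30,"yaw": 0},
    {"dx": 0,"dy": 0,"dz": 40,"yaw": 0},
    {"dx": 0,"dy": 0,"dz": 40,"yaw": 0},
    {"dx": 0,"dy": 0,"dz": 40,"yaw": 0},
  ],
)

```text
t: 43.22
eef_pos: [468.3, -39.2, 183.2]
tcp_rot: [-3.141, 0.0, 1.387]
ft_force: [1.7, -0.5, -0.4]
opening: 0.8
```

Emit:
drive_tool(
  commands=[
    {"dx": 35,"dy": 20,"dz": 0,"yaw": 6},
    {"dx": 35,"dy": 20,"dz": 0,"yaw": 6},
    {"dx": 35,"dy": 20,"dz": 0,"yaw": 6},
    {"dx": 35,"dy": 20,"dz": 0,"yaw": 6},
    {"dx": 35,"dy": 20,"dz": 0,"yaw": 3},
  ],
  grip=1,
)

```text
t: 43.63
eef_pos: [645.2, 61.9, 181.5]
tcp_rot: [3.141, 0.0, 1.865]
ft_force: [-0.3, -0.1, 0.5]
opening: 0.994
```

Emit:
drive_tool(
  commands=[
    {"dx": 10,"dy": 5,"dz": 0,"yaw": 0},
    {"dx": 0,"dy": 0,"dz": 0,"yaw": 0},
    {"dx": 0,"dy": 0,"dz": 0,"yaw": 0},
    {"dx": 0,"dy": 0,"dz": 0,"yaw": 0},
    {"dx": 0,"dy": 0,"dz": 0,"yaw": 0},
  ],
)

```text
t: 44.05
eef_pos: [653.0, 65.0, 181.5]
tcp_rot: [-3.141, -0.0, 1.858]
ft_force: [0.6, -0.2, -0.8]
opening: 1.001
```

```bash
cat >> h.py <<'E'
def rects(im,cal,lo=60):
    hsv=cv2.cvtColor(im,cv2.COLOR_RGB2HSV)
    g=((hsv[...,0]>50)&(hsv[...,0]<80)&(hsv[...,1]>35)&(hsv[...,2]>lo)).astype(np.uint8)
    cs,_=cv2.findContours(g,cv2.RETR_EXTERNAL,cv2.CHAIN_APPROX_NONE)
    for c in cs:
        if cv2.contourArea(c)<800: continue
        W=np.array([atz('wrist',p[0].astype(float),30,cal)[:2] for p in c],np.float32)
        (cx,cy),(w,h),a=cv2.minAreaRect(W)
        print('rect c',round(cx,1),round(cy,1),'size',round(w,1),round(h,1),'ang',round(a,1),'px',c.mean(0).round())
E
python3 -c "
from h import *
s=env.state();print(s['eef_pos'],s['tcp_rot'],s['ft_force'],s['opening'])
cal=env.calibration('wrist');im=snap('wrist','wrist28');seals(im,cal=cal);rects(im,cal);snap('scene','scene28')"
```

```text
[652.97160218  64.95800489 181.52690744] [-3.14133771e+00 -9.38925669e-06  1.85781593e+00] [ 0.60269097 -0.2209183  -0.80971325] 1.000506297563114
blob [334.3 133.6] area 3405 box [297 108  76  52] Vtop 151.0 XY@30 [651.1 121.4]
   dark [353.9 135.5] 388 [22 22] XY@30 [670.3 125.2]
blob [166.4 146.9] area 129 box [147 133  31  33] Vtop 71.0 XY@30 [491.8  61.3]
blob [138.5 162.4] area 2451 box [110 135  59  57] Vtop 133.0 XY@30 [466.2  37.4]
   dark [139.  170.7] 1502 [57 47] XY@30 [468.   28.9]
blob [128.6 228.3] area 1744 box [104 202  53  53] Vtop 80.0 XY@30 [465.  -38.4]
rect c 466.7 -39.8 size 58.6 58.1 ang 76.2 px [[130. 228.]]
rect c 465.8 36.9 size 60.7 58.1 ang 71.2 px [[140. 162.]]
rect c 650.9 120.8 size 72.8 46.8 ang 13.2 px [[334. 133.]]
```

View pics/wrist28.png

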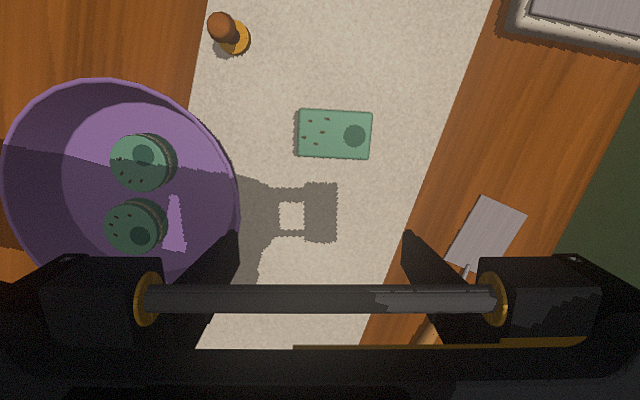

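View pics/scene28.png

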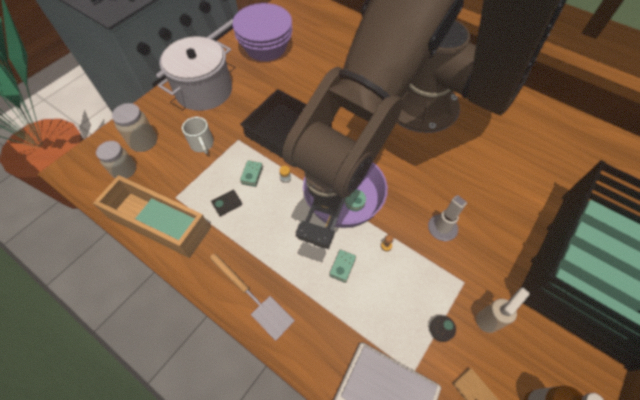

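Both rounds lie flat in the basin. Rect2 is at (651,121), angle 13°; I'll grasp it along its length.

Emit:
drive_tool(
  commands=[
    {"dx": -2,"dy": 28,"dz": -20,"yaw": -3},
    {"dx": 0,"dy": 28,"dz": -35,"yaw": 0},
    {"dx": 0,"dy": 0,"dz": -35,"yaw": 0},
    {"dx": 0,"dy": 0,"dz": -30,"yaw": 0},
    {"dx": 0,"dy": 0,"dz": -15,"yaw": 0},
  ],
)

```text
t: 44.57
eef_pos: [650.0, 119.6, 45.5]
tcp_rot: [-3.138, -0.001, 1.807]
ft_force: [0.1, 0.1, 0.2]
opening: 0.999
```

Emit:
drive_tool(
  commands=[
    {"dx": 0,"dy": 0,"dz": 0,"yaw": 0},
    {"dx": 0,"dy": 0,"dz": 0,"yaw": 0},
    {"dx": 0,"dy": 0,"dz": 0,"yaw": 0},
    {"dx": 0,"dy": 0,"dz": 0,"yaw": 0},
  ],
)

```text
t: 44.9
eef_pos: [652.7, 119.5, 50.6]
tcp_rot: [3.139, 0.0, 1.806]
ft_force: [0.5, -0.5, 0.4]
opening: 0.998
```

```bash
python3 -c "
from h import *
s=env.state();print(s['eef_pos'],s['tcp_rot'],s['ft_force'],s['opening'])
im=snap('wrist','wrist29')"
```

```text
[652.67802198 119.52118097  50.61707212] [3.13879710e+00 4.21283444e-04 1.80602612e+00] [ 0.49233956 -0.45866415  0.40577872] 0.9981779347322716
```

View pics/wrist29.png

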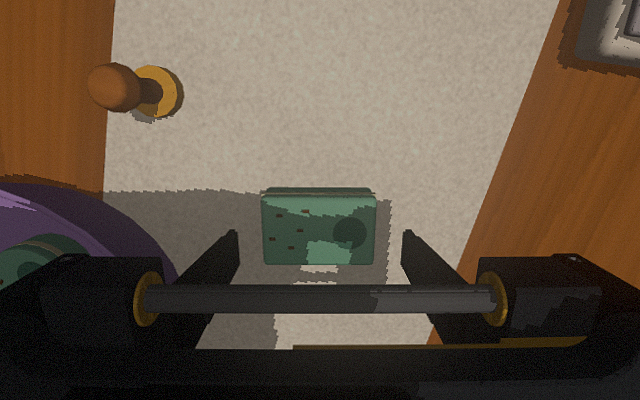

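Emit:
drive_tool(
  commands=[
    {"dx": 0,"dy": 1,"dz": -15,"yaw": 0},
    {"dx": 0,"dy": 0,"dz": -15,"yaw": 0},
    {"dx": 0,"dy": 0,"dz": -8,"yaw": 0},
    {"dx": 0,"dy": 0,"dz": -4,"yaw": 0},
    {"dx": 0,"dy": 0,"dz": 0,"yaw": 0},
  ],
)

```text
t: 45.37
eef_pos: [651.8, 120.6, 6.5]
tcp_rot: [-3.141, -0.0, 1.806]
ft_force: [-0.4, 0.4, -0.4]
opening: 1.002
```

Emit:
drive_tool(
  commands=[
    {"dx": 0,"dy": 0,"dz": 0,"yaw": 0},
    {"dx": 0,"dy": 0,"dz": 0,"yaw": 0},
    {"dx": 0,"dy": 0,"dz": 0,"yaw": 0},
  ],
)

```text
t: 45.62
eef_pos: [652.3, 120.8, 7.5]
tcp_rot: [3.14, 0.0, 1.806]
ft_force: [0.2, -0.3, -0.6]
opening: 0.999
```

Emit:
drive_tool(
  commands=[
    {"dx": 0,"dy": 0,"dz": 0,"yaw": 0},
    {"dx": 0,"dy": 0,"dz": 0,"yaw": 0},
    {"dx": 0,"dy": 0,"dz": 0,"yaw": 0},
    {"dx": 0,"dy": 0,"dz": 0,"yaw": 0},
    {"dx": 0,"dy": 0,"dz": 0,"yaw": 0},
  ],
  grip=0.5,
)

```text
t: 46.03
eef_pos: [651.9, 120.7, 6.8]
tcp_rot: [3.141, 0.0, 1.806]
ft_force: [-0.7, -0.1, 2.3]
opening: 0.774
```

Emit:
drive_tool(
  commands=[
    {"dx": 0,"dy": 0,"dz": 0,"yaw": 0},
    {"dx": 0,"dy": 0,"dz": 0,"yaw": 0},
    {"dx": 0,"dy": 0,"dz": 0,"yaw": 0},
  ],
)

```text
t: 46.28
eef_pos: [651.9, 120.7, 6.8]
tcp_rot: [3.141, 0.0, 1.806]
ft_force: [-0.5, -0.1, 1.5]
opening: 0.779
```

Emit:
drive_tool(
  commands=[
    {"dx": 0,"dy": 0,"dz": 10,"yaw": 0},
    {"dx": 0,"dy": 0,"dz": 20,"yaw": 0},
    {"dx": 0,"dy": 0,"dz": 30,"yaw": 0},
    {"dx": 0,"dy": 0,"dz": 35,"yaw": 0},
    {"dx": 0,"dy": 0,"dz": 35,"yaw": 0},
  ],
)

```text
t: 46.7
eef_pos: [651.4, 120.7, 138.3]
tcp_rot: [-3.141, -0.0, 1.806]
ft_force: [0.5, -0.3, -1.5]
opening: 0.774
```

```bash
python3 -c "
from h import *
s=env.state();print(s['eef_pos'],s['tcp_rot'],s['ft_force'],s['opening'])
im=snap('wrist','wrist30')"
```

```text
[651.40739199 120.6662149  138.33386436] [-3.14066060e+00 -1.70502264e-04  1.80641685e+00] [ 0.51518633 -0.25826043 -1.52227051] 0.7743828790302918
```

View pics/wrist30.png

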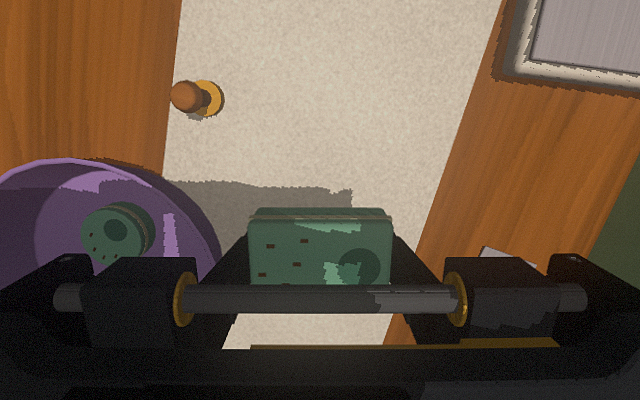

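Rect2 held. Carrying it to the crate at (380,-333), turning -12°.

Emit:
drive_tool(
  commands=[
    {"dx": -19,"dy": -32,"dz": 0,"yaw": 0},
    {"dx": -20,"dy": -33,"dz": 0,"yaw": 0},
    {"dx": -20,"dy": -33,"dz": 0,"yaw": 0},
    {"dx": -20,"dy": -33,"dz": 0,"yaw": 0},
    {"dx": -20,"dy": -33,"dz": 0,"yaw": 0},
  ],
)

```text
t: 47.17
eef_pos: [551.7, -44.4, 137.2]
tcp_rot: [3.141, 0.0, 1.807]
ft_force: [0.5, -0.5, -0.5]
opening: 0.777
```

Emit:
drive_tool(
  commands=[
    {"dx": -20,"dy": -33,"dz": 0,"yaw": -3},
    {"dx": -20,"dy": -33,"dz": 0,"yaw": -3},
    {"dx": -20,"dy": -33,"dz": 0,"yaw": -3},
    {"dx": -20,"dy": -33,"dz": 0,"yaw": -3},
    {"dx": -20,"dy": -33,"dz": 0,"yaw": 0},
  ],
)

```text
t: 47.58
eef_pos: [451.7, -209.6, 137.2]
tcp_rot: [3.141, 0.0, 1.594]
ft_force: [1.4, -1.2, -0.0]
opening: 0.779
```

Emit:
drive_tool(
  commands=[
    {"dx": -20,"dy": -33,"dz": 0,"yaw": 0},
    {"dx": -20,"dy": -33,"dz": 0,"yaw": 0},
    {"dx": -20,"dy": -30,"dz": 0,"yaw": 0},
    {"dx": -12,"dy": -29,"dz": 0,"yaw": 0},
    {"dx": 0,"dy": 0,"dz": -10,"yaw": 0},
  ],
)

```text
t: 48.0
eef_pos: [379.7, -338.2, 128.3]
tcp_rot: [3.139, 0.004, 1.593]
ft_force: [-0.1, 0.2, -0.1]
opening: 0.778
```

Emit:
drive_tool(
  commands=[
    {"dx": 0,"dy": 0,"dz": -15,"yaw": 0},
    {"dx": 0,"dy": 0,"dz": -10,"yaw": 0},
    {"dx": 0,"dy": 0,"dz": 0,"yaw": 0},
    {"dx": 0,"dy": 0,"dz": 0,"yaw": 0},
    {"dx": 0,"dy": 0,"dz": 0,"yaw": 0},
  ],
)

```text
t: 48.42
eef_pos: [381.3, -333.0, 102.2]
tcp_rot: [3.141, 0.0, 1.598]
ft_force: [-0.4, 0.8, -0.9]
opening: 0.78
```

```bash
python3 -c "
from h import *
s=env.state();print(s['eef_pos'],s['tcp_rot'],s['ft_force'],s['opening'])
im=snap('wrist','wrist31');snap('scene','scene31');snap('side','side31')"
```

```text
[ 381.32430865 -333.01322307  102.17913633] [3.14127021e+00 2.81071001e-04 1.59785343e+00] [-0.36750248  0.81450912 -0.92239379] 0.7799215755791744
```

View pics/wrist31.png

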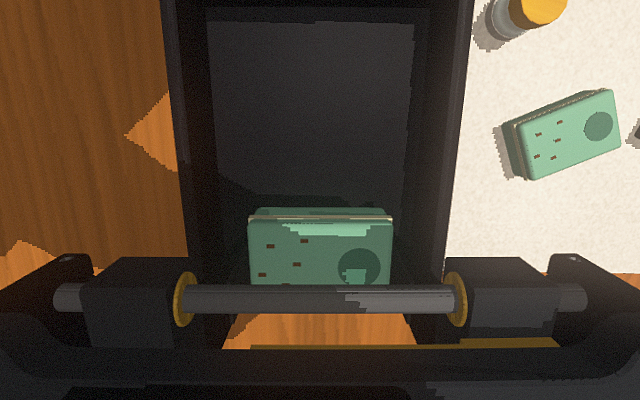

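View pics/scene31.png

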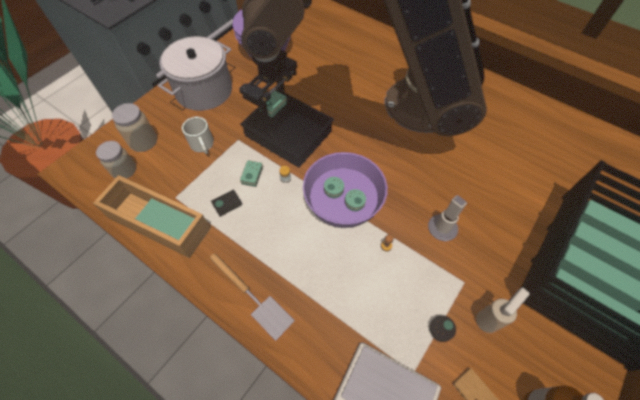

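```bash
python3 -c "
from h import *
for p,z in [((320,315),60),((320,318),0),((320,12),60),((320,22),5),((208,25),5),((413,25),5),((164,50),60),((474,50),60),((187,220),60),((450,220),60)]: print(p,z,atz('wrist',p,z)[:2].round(1))
look('scene',['crate']);look('side',['crate']);
r=env.trace('crate','scene')
for q in r[:1]: 
  m=q['pixels'].astype(np.uint8); W=np.array([atz('scene',p[::-1].astype(float),60)[:2] for p in np.argwhere(m)],np.float32); print(cv2.minAreaRect(W))
"
```

```text
(320, 315) 60 [ 382.9 -409.3]
(320, 318) 0 [ 384.2 -456.5]
(320, 12) 60 [ 377.5 -198.7]
(320, 22) 5 [ 377.4 -191. ]
(208, 25) 5 [ 291.8 -194.8]
(413, 25) 5 [ 448.5 -190.9]
(164, 50) 60 [ 281.4 -221.7]
(474, 50) 60 [ 473.5 -216.8]
(187, 220) 60 [ 286.2 -333.2]
(450, 220) 60 [ 473.5 -328.5]
scene crate 0.79 [290.9 132.8] [ 367.4 -281. ]
side crate 0.85 [398.8 190.1] [ 380.2 -269.2]
side crate 0.49 [342.5 232.6] [469.4   1.1]Traceback (most recent call last):
  File "<string>", line 7, in <module>
    m=q['pixels'].astype(np.uint8); W=np.array([atz('scene',p[::-1].astype(float),60)[:2] for p in np.argwhere(m)],np.float32); print(cv2.minAreaRect(W))
                                                ~~~^^^^^^^^^^^^^^^^^^^^^^^^^^^^^^^^^^
  File "h.py", line 12, in atz
    o,d=ray(cam,px,cal); return (o+d*(z-o[2])/d[2])
        ~~~^^^^^^^^^^^^
  File "h.py", line 6, in ray
    c=cal or env.calibration(cam)
             ~~~~~~~~~~~~~~~^^^^^
ValueError: time passes only in moves, steps and waits
```

The crate interior spans about x 291–465, y -395 to -185, and the bar is well inside. Lowering.

Emit:
drive_tool(
  commands=[
    {"dx": 0,"dy": 0,"dz": -25,"yaw": 0},
    {"dx": 0,"dy": 0,"dz": -25,"yaw": 0},
    {"dx": 0,"dy": 0,"dz": -20,"yaw": 0},
    {"dx": 0,"dy": 0,"dz": -10,"yaw": 0},
    {"dx": 0,"dy": 0,"dz": -6,"yaw": 0},
  ],
)

```text
t: 49.13
eef_pos: [380.6, -333.0, 14.7]
tcp_rot: [-3.141, -0.001, 1.597]
ft_force: [0.9, 0.5, -1.1]
opening: 0.78
```

Emit:
drive_tool(
  commands=[
    {"dx": 0,"dy": 0,"dz": 0,"yaw": 0},
    {"dx": 0,"dy": 0,"dz": 0,"yaw": 0},
    {"dx": 0,"dy": 0,"dz": -1,"yaw": 0},
    {"dx": 0,"dy": 0,"dz": 0,"yaw": 0},
    {"dx": 0,"dy": 0,"dz": 0,"yaw": 0},
  ],
)

```text
t: 49.55
eef_pos: [381.1, -333.5, 15.4]
tcp_rot: [3.141, 0.001, 1.597]
ft_force: [-0.5, -1.1, -0.9]
opening: 0.778
```

Emit:
drive_tool(
  commands=[
    {"dx": 0,"dy": 0,"dz": -2,"yaw": 0},
    {"dx": 0,"dy": 0,"dz": -1,"yaw": 0},
    {"dx": 0,"dy": 0,"dz": 0,"yaw": 0},
    {"dx": 0,"dy": 0,"dz": 0,"yaw": 0},
    {"dx": 0,"dy": 0,"dz": 0,"yaw": 0},
  ],
)

```text
t: 49.97
eef_pos: [380.9, -333.4, 11.8]
tcp_rot: [3.141, 0.0, 1.597]
ft_force: [-0.4, 0.4, 0.7]
opening: 0.776
```

Emit:
drive_tool(
  commands=[
    {"dx": 0,"dy": 0,"dz": 0,"yaw": 0},
    {"dx": 0,"dy": 0,"dz": 0,"yaw": 0},
    {"dx": 0,"dy": 0,"dz": 0,"yaw": 0},
    {"dx": 0,"dy": 0,"dz": 0,"yaw": 0},
  ],
  grip=0.93,
)

```text
t: 50.3
eef_pos: [380.9, -333.2, 11.7]
tcp_rot: [-3.142, -0.0, 1.597]
ft_force: [-0.1, -0.2, -0.2]
opening: 0.923
```

Emit:
drive_tool(
  commands=[
    {"dx": 0,"dy": 0,"dz": 20,"yaw": 0},
    {"dx": 0,"dy": 0,"dz": 30,"yaw": 0},
    {"dx": 0,"dy": 0,"dz": 40,"yaw": 0},
    {"dx": 0,"dy": 0,"dz": 40,"yaw": 0},
    {"dx": 0,"dy": 0,"dz": 40,"yaw": 0},
  ],
)

```text
t: 50.72
eef_pos: [380.5, -332.9, 183.5]
tcp_rot: [-3.141, -0.001, 1.597]
ft_force: [0.8, -0.2, 0.3]
opening: 0.929
```

Emit:
drive_tool(
  commands=[
    {"dx": 36,"dy": 2,"dz": 0,"yaw": 5},
    {"dx": 36,"dy": 2,"dz": 0,"yaw": 5},
    {"dx": 36,"dy": 2,"dz": 0,"yaw": 5},
    {"dx": 36,"dy": 2,"dz": 0,"yaw": 5},
    {"dx": 36,"dy": 2,"dz": 0,"yaw": 0},
  ],
  grip=1,
)

```text
t: 51.13
eef_pos: [562.4, -322.9, 181.8]
tcp_rot: [3.141, 0.0, 1.951]
ft_force: [-0.1, -0.4, -0.4]
opening: 0.998
```

Emit:
drive_tool(
  commands=[
    {"dx": 14,"dy": 0,"dz": 0,"yaw": 0},
    {"dx": 0,"dy": 0,"dz": 0,"yaw": 0},
    {"dx": 0,"dy": 0,"dz": 0,"yaw": 0},
    {"dx": 0,"dy": 0,"dz": 0,"yaw": 0},
    {"dx": 0,"dy": 0,"dz": 0,"yaw": 0},
  ],
)

```text
t: 51.55
eef_pos: [573.8, -323.5, 181.9]
tcp_rot: [-3.141, -0.0, 1.945]
ft_force: [-0.0, 0.6, 1.1]
opening: 1.0
```

```bash
python3 -c "
from h import *
s=env.state();print(s['eef_pos'],s['tcp_rot'],s['ft_force'],s['opening'])
cal=env.calibration('wrist');im=snap('wrist','wrist32');seals(im,cal=cal);rects(im,cal);snap('scene','scene32')"
```

```text
[ 573.79169512 -323.52972047  181.87466721] [-3.14139291e+00 -2.55336282e-04  1.94518976e+00] [-0.04699905  0.62615628  1.06056912] 1.0002059810331345
blob [136.8 126.3] area 3669 box [96 92 90 70] Vtop 102.0 XY@30 [ 380.4 -332. ]
   dark [153.4 134.2] 362 [22 22] XY@30 [ 397.9 -333.7]
blob [339.6 135.8] area 3376 box [302 111  74  51] Vtop 196.0 XY@30 [ 572.8 -267.5]
   dark [359.5 135.6] 385 [22 22] XY@30 [ 591.2 -260.1]
blob [462.8 183.1] area 341 box [453 173  21  21] Vtop 132.0 XY@30 [ 711.2 -265.1]
blob [586.2 239.5] area 1951 box [553 217  66  50] Vtop 176.0 XY@30 [ 873.4 -270.9]
rect c 873.8 -274.1 size 63.3 49.8 ang 10.2 px [[586. 240.]]
rect c 572.5 -268.2 size 72.1 46.7 ang 24.4 px [[340. 136.]]
rect c 383.3 -331.5 size 83.2 52.1 ang 1.0 px [[149. 125.]]
```

View pics/wrist32.png

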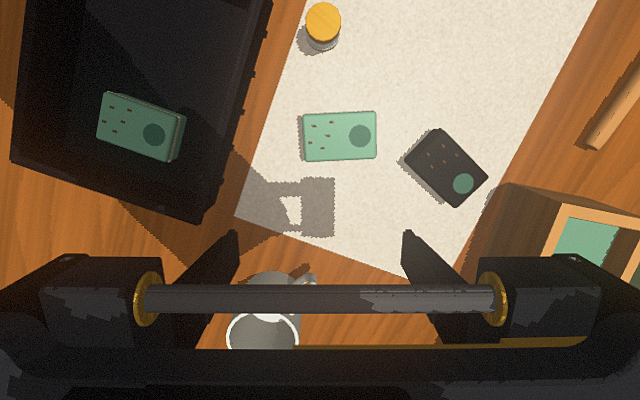

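View pics/scene32.png

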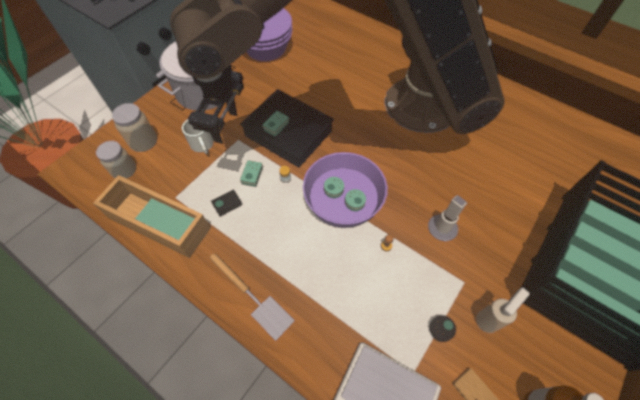

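Rect2 lies flat in the crate. Rect5 is at (572.7,-268), angle 24°; grasping it lengthwise.

Emit:
drive_tool(
  commands=[
    {"dx": -1,"dy": 28,"dz": -20,"yaw": 3},
    {"dx": 0,"dy": 27,"dz": -35,"yaw": 0},
    {"dx": 0,"dy": 0,"dz": -35,"yaw": 0},
    {"dx": 0,"dy": 0,"dz": -30,"yaw": 0},
    {"dx": 0,"dy": 0,"dz": -15,"yaw": 0},
  ],
)

```text
t: 52.07
eef_pos: [572.3, -269.0, 45.8]
tcp_rot: [-3.14, -0.003, 1.998]
ft_force: [0.3, -0.3, 0.5]
opening: 1.001
```

Emit:
drive_tool(
  commands=[
    {"dx": 0,"dy": 0,"dz": 0,"yaw": 0},
    {"dx": 0,"dy": 0,"dz": 0,"yaw": 0},
    {"dx": 0,"dy": 0,"dz": 0,"yaw": 0},
    {"dx": 0,"dy": 0,"dz": 0,"yaw": 0},
  ],
)

```text
t: 52.4
eef_pos: [574.4, -270.5, 50.5]
tcp_rot: [3.14, 0.002, 1.998]
ft_force: [0.2, -1.5, 0.3]
opening: 0.998
```

```bash
python3 -c "
from h import *
s=env.state();print(s['eef_pos'],s['tcp_rot'],s['ft_force'],s['opening'])
im=snap('wrist','wrist33')"
```

```text
[ 574.41931301 -270.46816859   50.46264168] [3.14005770e+00 2.14676124e-03 1.99802902e+00] [ 0.24864635 -1.47830758  0.30976986] 0.9980725322111814
```

View pics/wrist33.png

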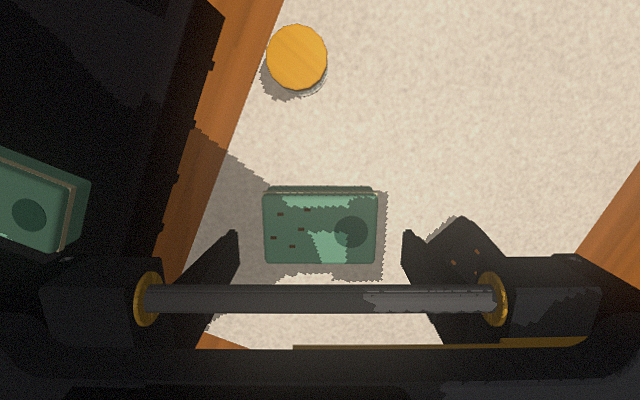

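Emit:
drive_tool(
  commands=[
    {"dx": -1,"dy": 2,"dz": -15,"yaw": 0},
    {"dx": 0,"dy": 0,"dz": -15,"yaw": 0},
    {"dx": 0,"dy": 0,"dz": -8,"yaw": 0},
    {"dx": 0,"dy": 0,"dz": -4,"yaw": 0},
    {"dx": 0,"dy": 0,"dz": 0,"yaw": 0},
  ],
)

```text
t: 52.87
eef_pos: [572.8, -267.9, 6.5]
tcp_rot: [-3.141, -0.0, 1.998]
ft_force: [-0.4, -0.3, -0.1]
opening: 1.001
```

Emit:
drive_tool(
  commands=[
    {"dx": 0,"dy": 0,"dz": 0,"yaw": 0},
    {"dx": 0,"dy": 0,"dz": 0,"yaw": 0},
    {"dx": 0,"dy": 0,"dz": 0,"yaw": 0},
  ],
)

```text
t: 53.12
eef_pos: [573.2, -268.0, 7.5]
tcp_rot: [3.141, 0.001, 1.998]
ft_force: [-0.1, 0.7, 1.4]
opening: 0.997
```

Emit:
drive_tool(
  commands=[
    {"dx": 0,"dy": 0,"dz": 0,"yaw": 0},
    {"dx": 0,"dy": 0,"dz": 0,"yaw": 0},
    {"dx": 0,"dy": 0,"dz": 0,"yaw": 0},
    {"dx": 0,"dy": 0,"dz": 0,"yaw": 0},
    {"dx": 0,"dy": 0,"dz": 0,"yaw": 0},
  ],
  grip=0.5,
)

```text
t: 53.53
eef_pos: [572.9, -267.9, 6.9]
tcp_rot: [3.141, 0.0, 1.998]
ft_force: [-0.3, -0.2, 1.8]
opening: 0.782
```

Emit:
drive_tool(
  commands=[
    {"dx": 0,"dy": 0,"dz": 0,"yaw": 0},
    {"dx": 0,"dy": 0,"dz": 0,"yaw": 0},
    {"dx": 0,"dy": 0,"dz": 0,"yaw": 0},
  ],
)

```text
t: 53.78
eef_pos: [572.9, -267.9, 6.8]
tcp_rot: [3.141, 0.0, 1.998]
ft_force: [0.2, 0.3, 2.9]
opening: 0.78
```

Emit:
drive_tool(
  commands=[
    {"dx": 0,"dy": 0,"dz": 10,"yaw": 0},
    {"dx": 0,"dy": 0,"dz": 20,"yaw": 0},
    {"dx": 0,"dy": 0,"dz": 30,"yaw": 0},
    {"dx": 0,"dy": 0,"dz": 35,"yaw": 0},
    {"dx": 0,"dy": 0,"dz": 35,"yaw": 0},
  ],
)

```text
t: 54.2
eef_pos: [572.5, -267.6, 138.4]
tcp_rot: [-3.141, -0.001, 1.998]
ft_force: [0.5, 0.0, -1.0]
opening: 0.776
```

```bash
python3 -c "
from h import *
s=env.state();print(s['eef_pos'],s['tcp_rot'],s['ft_force'],s['opening'])
im=snap('wrist','wrist34')"
```

```text
[ 572.45309251 -267.60236967  138.37429881] [-3.14110266e+00 -8.81465380e-04  1.99834133e+00] [ 0.51979109  0.02868818 -0.98817787] 0.7761844061595826
```

View pics/wrist34.png

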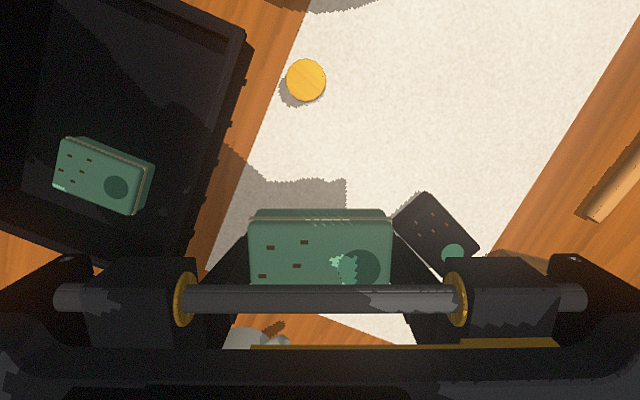

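Rect5 held. Moving to the crate at (380,-245), turning -23°.

Emit:
drive_tool(
  commands=[
    {"dx": -32,"dy": 4,"dz": 0,"yaw": -4},
    {"dx": -32,"dy": 4,"dz": 0,"yaw": -4},
    {"dx": -32,"dy": 4,"dz": 0,"yaw": -5},
    {"dx": -32,"dy": 4,"dz": 0,"yaw": -5},
    {"dx": -32,"dy": 4,"dz": 0,"yaw": -5},
  ],
)

```text
t: 54.67
eef_pos: [411.3, -247.3, 137.1]
tcp_rot: [3.141, 0.0, 1.593]
ft_force: [-0.4, -0.6, -1.0]
opening: 0.775
```

Emit:
drive_tool(
  commands=[
    {"dx": -32,"dy": 3,"dz": 0,"yaw": 0},
    {"dx": 0,"dy": 0,"dz": -15,"yaw": 0},
    {"dx": 0,"dy": 0,"dz": -15,"yaw": 0},
    {"dx": 0,"dy": 0,"dz": -5,"yaw": 0},
    {"dx": 0,"dy": 0,"dz": 0,"yaw": 0},
  ],
)

```text
t: 55.08
eef_pos: [380.6, -244.6, 101.2]
tcp_rot: [-3.14, -0.001, 1.597]
ft_force: [-0.7, 0.5, -0.8]
opening: 0.777
```

Emit:
drive_tool(
  commands=[
    {"dx": 0,"dy": 0,"dz": 0,"yaw": 0},
    {"dx": 0,"dy": 0,"dz": 0,"yaw": 0},
    {"dx": 0,"dy": 0,"dz": 0,"yaw": 0},
  ],
)

```text
t: 55.33
eef_pos: [381.3, -245.0, 102.3]
tcp_rot: [3.141, 0.001, 1.597]
ft_force: [-0.1, -0.1, -0.8]
opening: 0.777
```

```bash
python3 -c "
from h import *
s=env.state();print(s['eef_pos'],s['tcp_rot'],s['ft_force'],s['opening'])
im=snap('wrist','wrist35');snap('scene','scene35')"
```

```text
[ 381.27632465 -244.96427273  102.26425903] [3.14083930e+00 6.17249003e-04 1.59739272e+00] [-0.07070439 -0.05776319 -0.78543452] 0.7765603681414762
```

View pics/wrist35.png

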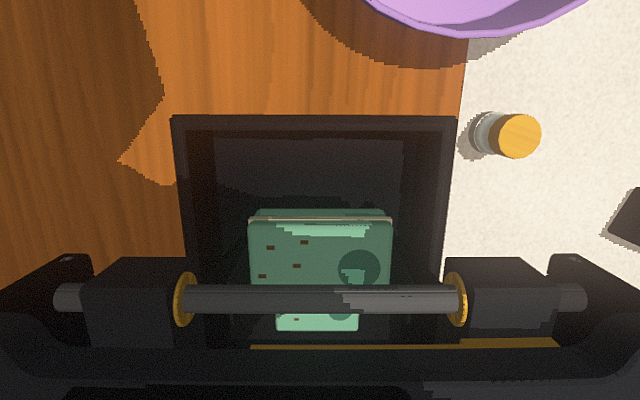

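View pics/scene35.png

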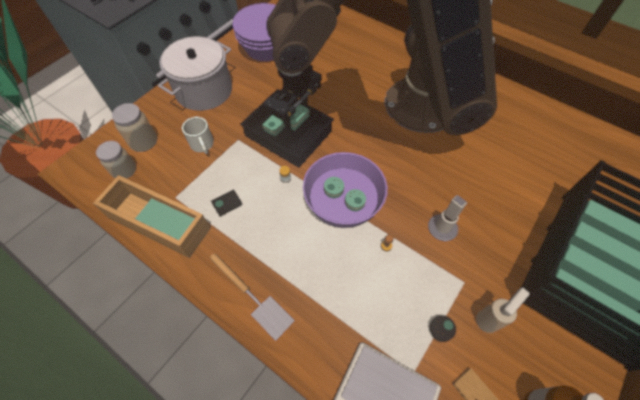

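Clear of the walls and of rect2. Lowering 90 mm.

Emit:
drive_tool(
  commands=[
    {"dx": 0,"dy": 0,"dz": -25,"yaw": 0},
    {"dx": 0,"dy": 0,"dz": -25,"yaw": 0},
    {"dx": 0,"dy": 0,"dz": -20,"yaw": 0},
    {"dx": 0,"dy": 0,"dz": -10,"yaw": 0},
    {"dx": 0,"dy": 0,"dz": -6,"yaw": 0},
  ],
)

```text
t: 55.85
eef_pos: [380.7, -244.6, 14.6]
tcp_rot: [-3.14, -0.001, 1.597]
ft_force: [-0.2, 0.2, -1.4]
opening: 0.775
```

Emit:
drive_tool(
  commands=[
    {"dx": 0,"dy": 0,"dz": 0,"yaw": 0},
    {"dx": 0,"dy": 0,"dz": 0,"yaw": 0},
    {"dx": 0,"dy": 0,"dz": -1,"yaw": 0},
    {"dx": 0,"dy": 0,"dz": -1,"yaw": 0},
    {"dx": 0,"dy": 0,"dz": 0,"yaw": 0},
  ],
)

```text
t: 56.27
eef_pos: [381.1, -245.0, 14.2]
tcp_rot: [3.141, 0.001, 1.597]
ft_force: [0.7, 0.0, -1.4]
opening: 0.778
```

Emit:
drive_tool(
  commands=[
    {"dx": 0,"dy": 0,"dz": 0,"yaw": 0},
    {"dx": 0,"dy": 0,"dz": 0,"yaw": 0},
    {"dx": 0,"dy": 0,"dz": 0,"yaw": 0},
  ],
)

```text
t: 56.52
eef_pos: [380.9, -244.9, 13.9]
tcp_rot: [3.141, 0.0, 1.597]
ft_force: [-0.2, 0.1, -0.1]
opening: 0.776
```

Emit:
drive_tool(
  commands=[
    {"dx": 0,"dy": 0,"dz": -1,"yaw": 0},
    {"dx": 0,"dy": 0,"dz": -1,"yaw": 0},
    {"dx": 0,"dy": 0,"dz": 0,"yaw": 0},
    {"dx": 0,"dy": 0,"dz": 0,"yaw": 0},
  ],
)

```text
t: 56.85
eef_pos: [380.9, -244.9, 11.8]
tcp_rot: [3.141, 0.0, 1.597]
ft_force: [-0.2, -0.1, 2.9]
opening: 0.778
```

Emit:
drive_tool(
  commands=[
    {"dx": 0,"dy": 0,"dz": 0,"yaw": 0},
    {"dx": 0,"dy": 0,"dz": 0,"yaw": 0},
    {"dx": 0,"dy": 0,"dz": 0,"yaw": 0},
    {"dx": 0,"dy": 0,"dz": 0,"yaw": 0},
  ],
  grip=0.93,
)

```text
t: 57.18
eef_pos: [380.9, -244.8, 11.7]
tcp_rot: [3.142, -0.0, 1.597]
ft_force: [0.3, -0.0, 0.1]
opening: 0.92
```

Emit:
drive_tool(
  commands=[
    {"dx": 0,"dy": 0,"dz": 20,"yaw": 0},
    {"dx": 0,"dy": 0,"dz": 30,"yaw": 0},
    {"dx": 0,"dy": 0,"dz": 40,"yaw": 0},
    {"dx": 0,"dy": 0,"dz": 40,"yaw": 0},
    {"dx": 0,"dy": 0,"dz": 40,"yaw": 0},
  ],
)

```text
t: 57.6
eef_pos: [380.4, -244.5, 183.6]
tcp_rot: [-3.141, -0.0, 1.597]
ft_force: [0.6, -1.0, 0.4]
opening: 0.931
```

Emit:
drive_tool(
  commands=[
    {"dx": 25,"dy": -20,"dz": 25,"yaw": 0},
    {"dx": 25,"dy": -20,"dz": 25,"yaw": 0},
    {"dx": 25,"dy": -20,"dz": 25,"yaw": 0},
    {"dx": 25,"dy": -20,"dz": 25,"yaw": 0},
    {"dx": 25,"dy": -20,"dz": 25,"yaw": 0},
  ],
)

```text
t: 58.02
eef_pos: [506.7, -345.4, 308.3]
tcp_rot: [3.141, 0.0, 1.597]
ft_force: [0.8, -0.4, -0.4]
opening: 0.93
```

Emit:
drive_tool(
  commands=[
    {"dx": 0,"dy": 0,"dz": 0,"yaw": 0},
    {"dx": 0,"dy": 0,"dz": 0,"yaw": 0},
    {"dx": 0,"dy": 0,"dz": 0,"yaw": 0},
    {"dx": 0,"dy": 0,"dz": 0,"yaw": 0},
  ],
)

```text
t: 58.35
eef_pos: [505.0, -344.1, 305.7]
tcp_rot: [-3.14, -0.002, 1.597]
ft_force: [0.5, 0.6, 0.4]
opening: 0.93
```

```bash
python3 -c "
from h import *
s=env.state();print(s['t'],s['eef_pos'],s['tcp_rot'],s['ft_force'],s['opening'])
cal=env.calibration('wrist');im=snap('wrist','wrist36');seals(im,cal=cal)
snap('scene','scene36');im=snap('side','side36');p=(326,300);a=cv2.cvtColor(im,cv2.COLOR_RGB2BGR)[240:340,270:390];cv2.imwrite('pics/side36c.png',cv2.resize(a,None,fx=5,fy=5,interpolation=cv2.INTER_CUBIC))
look('side',['pen_grip','stand_mouth','stamp','jar','mug','spray'],n=2)
look('scene',['pen_grip','stand_mouth','stamp','jar','mug','spray'],n=2)"
```

```text
58.35 [ 504.9813495  -344.05492914  305.68599218] [-3.13997960e+00 -1.53558372e-03  1.59701682e+00] [0.48962204 0.60709923 0.43509029] 0.9301415061493592
blob [229.2  90.5] area 2075 box [200  72  58  38] Vtop 199.0 XY@30 [ 380.4 -244.2]
   dark [243.4  91.1] 230 [16 17] XY@30 [ 399.5 -244.6]
blob [577.7 159.2] area 4863 box [554 102  50 117] Vtop 194.0 XY@30 [ 874.1 -323.1]
blob [472.9 113.4] area 201 box [465 106  17  16] Vtop 150.0 XY@30 [ 711.3 -265.1]
blob [232.5 156. ] area 1834 box [205 138  55  37] Vtop 194.0 XY@30 [ 380.8 -332. ]
   dark [240. 139.] 27 [9 3] XY@30 [ 392.4 -308.1]
   dark [245.6 157. ] 194 [16 15] XY@30 [ 399.3 -333.1]
   dark [217.9 165.7] 380 [32 21] XY@30 [ 359.2 -346.3]
side pen_grip 0.69 [325.3 285.2] [388.5 286.1]
side stand_mouth 0.75 [328.2 292.9] [383.3 278.5]
side stamp 0.53 [298.2 267.3] [526.9 188.4]
side jar 0.48 [347.9 192. ] [ 533.9 -179.8]
side mug 0.58 [369.4 141.6] [ 580.4 -480.4]
side spray 0.67 [234.1 342.1] [555.7 487.9]
side spray 0.66 [326.8 282. ] [426.7 198.5]
scene pen_grip 0.56 [452.9 207.2] [381.2 275.5]
scene pen_grip 0.44 [355.7 199.7] [512.1  60.8]
scene stand_mouth 0.78 [447.5 214.1] [381.7 272.9]
scene stand_mouth 0.75 [293.2 136. ] [ 417.7 -225.7]
scene stamp 0.28 [332.4 187.2] [457.8 -49.1]
scene jar 0.67 [281.8 178.9] [ 525.1 -190.2]
scene mug 0.77 [203.1 140.3] [ 560.7 -488.5]
scene spray 0.89 [485.  321.4] [552.8 486.2]
```

View pics/wrist36.png

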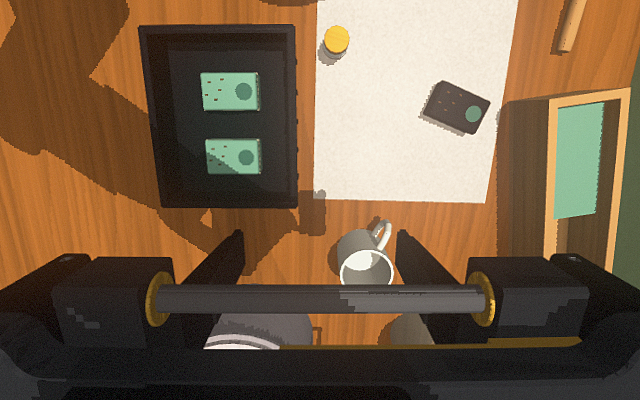

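View pics/scene36.png

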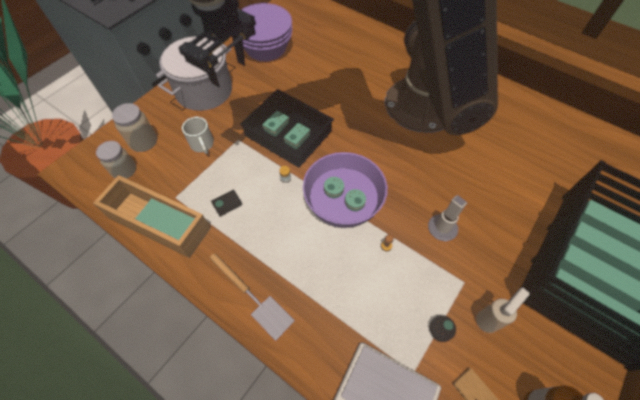

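View pics/side36c.png

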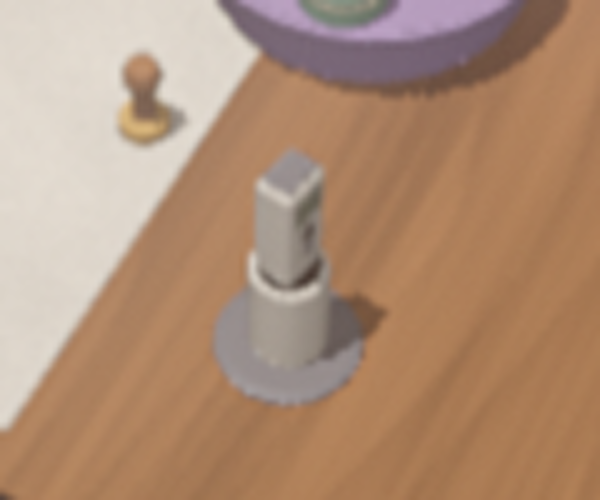

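Both rects lie flat in the crate (px (229,91) and (232,156)), both rounds lie in the basin, and the pen stands in its stand. I'm handing the job in.

```bash
python3 -c "
from h import *
print(env.job_done()); print(env.state()['t'])"
```

```text
the job is handed in; nothing more can be done
None
the job is handed in; nothing more can be done
```

I checked and packed all four bars and handed the job in at about 58 s of the 210 s; the hand-in reports no verdict.

- **Bars found:** round1, rect2, round3 and rect5. Place 4 was empty, and I left the two black look-alikes alone.
- **Seal checks:** I touched round1, rect2, round3 and rect5 in that order, with the pen upright. Each touch was about 2–5 N and lasted about 1.5–2 s. Pictures taken during contact showed the tip within each seal. On round1 it sat roughly 3 mm off centre, inside the 10 mm limit.
- **Pen:** It was put back in its stand before any bar was moved. After letting go, all three cameras showed it upright and fully down, and the side view showed the same at the end.
- **Packing:** I lowered every bar to the floor of its container before letting go. The last pictures show rect2 at about (381, -332) and rect5 at about (380, -244), both flat in the crate. The two rounds lie flat in the basin at about (466, 37) and (466, -39).
- **Other things:** The jar, stamp, mug and spray look upright and unmoved.

**Disagreements:** One low-confidence stamp detection in the last scene picture was wrong, since the picture itself shows the stamp in place. The scene and side cameras differed by about 10–15 mm on some positions, so I worked from the wrist camera. The knock a bar might have received was not seen.

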